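# Put the calibration weight away in its hinged case

### The arm

A 6-joint arm with a two-finger parallel gripper is mounted at the origin on a cart in front of the work surface, level with it; the furniture and walls round the work are solid. World frame = base frame: x ahead of the robot, y to its left, z up, the work surface at z = 0. Lengths are in m, angles in degrees, forces in N, time in s.
With the tool pointing down it reaches from about 0.325 to 0.75 m from the base axis. Payload 7.6 kg.
Tool frame: the origin (TCP) lies on the centre line of the jaws, within the pads' length; the fingertips stand 19 mm ahead of it and the grasp point (between the pads) is the TCP (robot.tcp_to_tips is the z of the fingertips in the tool frame, in m); z points along the fingers, y is the direction in which the jaws open and shut (so a half turn about z gives the same grasp; the last joint's range is limited). The gripper opens to 85 mm and grips with 20 to 120 N. Pads are 22 mm wide; open, the fingers measure 114 mm over their backs; the gripper's body (76 mm by 85 mm) begins 54 mm behind the grasp point. The pads swing forward as they close: fully open they stand 13 mm farther back than shut.
Start: joints at [61.175, 2.991, 80.254, -0, 96.75, -4.028], TCP at [0.22, 0.477, 0.25] pointing down, gripper open.
Joint ranges: [-166.34, 166.34], [-52.06, 124.39], [6.96, 135.62], [-60.46, 240.46], [14.63, 156.25], [-167.68, 167.68]. Speed limits (degrees/s): [147.25, 147.25, 172.46, 180, 180, 180].

### API

Orientations are given as [roll, pitch, yaw] about the fixed x, y, z axes, in that order (R = Rz(yaw) Ry(pitch) Rx(roll)).
In Python, from station import robot, grab_frame, camera_info gives the robot as it stands.
- The arm moves only by the shell command python3 -m inch 'ROWS'. ROWS is JSON, a list of rows, each a list of 7 numbers: the shift along the tool's x, y, z in mm, then the turn, a rotation vector about the tool's x, y, z in degrees, then the gripper's target within -1 to 1 (fully open at 1, half-way at 0, shut at -1). In form: [[dx, dy, dz, ax, ay, az, gripper], ...]. A call has 1 to 12 rows; each row is the pose to reach, as a shift and turn from the pose commanded when the call began, along the tool's axes at that moment; what a row does not reach only later rows make up. A row lasts 1/10 s, in which the tool goes at most 50 mm and 8.59 degrees, less where a joint would pass 70% of its speed; a pose out of reach is approached as far as the arm can. A call with a gripper value outside its range is refused whole. The fingers move at their own pace and stop on an object; the grip force is fixed at half the most. Time passes only in rows, so rows that repeat a pose let the fingers close. It gives the time, the measured TCP pose, the force and the opening at its end, in the units of the state.
- robot.get_state(): the state, without advancing time (a new reading comes with each control period).
- grab_frame(name): name is "side" or "top" or "wrist"; returns the picture (384x512x3 uint8, blue, green, red); there is no depth.
- camera_info(name): a dict with "fx", "fy", "cx", "cy" (pixels), "origin" and "rotation" of the camera in the world; the wrist camera has in their place "T_tool_cam" (4x4, takes a point from camera to tool coordinates, whose origin is the TCP and whose axes are the flange's). Camera axes: x right, y down, z forward; pixel columns grow to the right and rows downward; lengths in m; the calibration is good to about 2 mm. A picture is of the moment at which its call begins: read the wrist's pose just before it. camera_info takes no time and is no camera call.
- robot.close_job(): hands the job in, once; it reports no verdict.
The state is a dict: "time": time; "joint_pos": joint angles; "joint_vel": joint speeds; "tau": joint torques, N m; "ee_pos": TCP position; "tcp_rot": TCP orientation; "ft_force": force on the tool from outside, world axes, zero at the start; "torque": the same for the moment, N m; "width": opening from 0.0 (shut) to 1.0 (fully open).
Only numpy, scipy, OpenCV 4.12 (cv2) and the standard library are available. Lean on these libraries where they do the work, as an engineer would, in place of code of your own. Each camera call takes 0.05 s, during which the arm holds its last target.

### The job

Put the scale's larger brass weight, which stands under the front edge of the white riser shelf, away in its blue hinged case with the black handle: open the lid fully, stand the weight upright on the lining inside, and close the lid fully. Leave the smaller brass weight under the shelf where it is.

Things in the scene. Friction and masses are not known exactly. Their poses are not given: they have to be found in the camera images.
- case: Lower half of the blue plastic case, fixed to the bench; outside 88 (its x) by 102 (its y) by 24 mm high, walls 4 mm, grey lining on the floor with its surface 8 mm above the bench, so the free inside is 80 by 94 mm and the rim stands 16 mm above the lining. Origin: centre of the underside, on the bench. Its x axis points level from the handle side to the hinge side (away from the robot, turned by up to 0.3 rad), z up.
- lid (a joint): Lid of the case, a 28 mm deep blue shell (closed, the case is 52 mm high and has 40 mm of room inside above the lining) hinged along the far (+x) upper edge of the case. 0 = closed, grows as it opens, stop at 1.75 rad; starts shut or ajar (up to 0.2). The hinge is stiff: the lid stays where it is left, and takes about 1 to 2 N at the handle to move.
- lid_handle (a point): Middle of the black carry handle's round bar (9 mm thick, 54 mm long, along the case's y), which stands 36 mm out from the lid's front face with a free gap of 31 mm behind it; 124 mm from the hinge line toward -x of the case and 10 mm above it when the lid is shut (then 34.5 mm above the bench). Moves with the lid; its axes are the lid's.
- lid_hinge (a point): Middle of the lid's hinge line, 24.5 mm above the bench; the line runs along the case's y. Its axes turn with the lid.
- weight_center (a point): Centre, half-way up, of the larger brass weight, loose, about 0.12 kg: round body 27 mm across and 28 mm high with a 14 mm knob on top, 36 mm high in all, standing upright on the bench (centre 18 mm above its foot) 25 to 35 mm behind the riser's front edge, under the board.
- small_weight: Smaller brass weight, 21 mm across, 30 mm high, loose; also stands under the riser, 65 mm or more to the left (+y of the riser) of the larger one. Origin at the centre of its underside. To be left alone.
- press_corner (a point): About the foot of the near right corner of the fixed test press, a beige housing that fills the bench to the left of and behind this point (greater y and x) and rises more than 0.2 m: pass well over it or round its front.
- riser: White shelf board, fixed: 160 (its x) by 180 (its y) by 12 mm, underside 180 mm above the bench, on two steel legs near its back (55 mm behind the middle, 75 mm to either side), open in front; bottles and tape stand on it. Origin on the bench under the board's centre; x points level from the front edge to the back (turned by up to 0.15 rad), the front edge lies at x = -80 mm. A tool must lean back from under it, toward the front, by some 30 to 45 degrees to reach the weight.
Mind the look-alikes: they are no part of the job. What is shaped like the part that bears weight_center but pink or purple is not meant.

How it is judged:
By the outcome, as a careful person would: the job done as asked, in the order asked, and still so for the second after the job is handed in, with the robot touching nothing.
It also fails if it takes over 72 s, if anything falls off the work surface, if the arm or the gripper's body presses on something with over 40 N, if the wrist force passes 120 N, or if a joint passes its speed limit or range.

## Working session

There is one attempt and no reset: what is moved stays moved. The work goes in short steps, Python scripts to look and compute and a shell command to move; the robot and the scene stay as the last step left them, time stands still between calls to the robot, and variables do not carry over. Pictures are saved under pics/ and viewed, and the job is handed in when it is done.

```bash
ls; mkdir -p pics; python3 - <<'E'
from station import robot, grab_frame, camera_info
import cv2
for n in ["side","top","wrist"]:
    cv2.imwrite(f"pics/a_{n}.png",grab_frame(n)); print(n,camera_info(n))
print(robot.get_state(), robot.tcp_to_tips)
E
```

```text
pics
side {'fx': 478.6258614478022, 'fy': 478.6258614478022, 'cx': 254.63757261913437, 'cy': 186.99862646396926, 'origin': array([ 0.39341191, -0.86627551,  0.44239624]), 'rotation': array([-118.13361507,   -0.50954135,  -13.65028093])}
top {'fx': 465.94215676186656, 'fy': 465.94215676186656, 'cx': 259.22498450448904, 'cy': 189.58477013814434, 'origin': array([ 0.2928917 , -0.04399555,  0.92934326]), 'rotation': array([-161.52390847,   -0.5599669 , -113.52088244])}
wrist {'fx': 340.426328509608, 'fy': 340.426328509608, 'cx': 248.39219524478784, 'cy': 194.28558716785855, 'T_tool_cam': array([[-1.38622532e-03, -9.54914434e-01, -2.96877925e-01,
         7.56819019e-02],
       [ 9.99998951e-01, -1.44860750e-03, -9.86148199e-06,
         5.89663892e-04],
       [-4.20642716e-04, -2.96877627e-01,  9.54915440e-01,
        -1.25774851e-01],
       [ 0.00000000e+00,  0.00000000e+00,  0.00000000e+00,
         1.00000000e+00]])}
{'time': 0.15, 'joint_pos': array([ 6.11739635e+01,  3.01981737e+00,  8.02997404e+01, -2.06033391e-03,
        9.67502311e+01, -4.02794482e+00]), 'joint_vel': array([ 0.05578535, -0.1831229 , -0.31827221, -0.04931053, -0.00318635,
        0.0041741 ]), 'tau': array([ 5.87837058e-04, -3.81947458e+01, -3.60426342e+01,  1.02359508e-05,
        4.56747017e-03, -2.39227245e-05]), 'ee_pos': array([0.2200838 , 0.47641294, 0.24965704]), 'tcp_rot': array([-1.79930240e+02, -2.86088625e-03,  1.55201666e+02]), 'ft_force': array([-0.01324006, -0.06213763,  0.51557927]), 'torque': array([ 0.00326971, -0.04204983,  0.06376501]), 'width': 0.9969284151272436} 0.019
```

View pics/a_side.png

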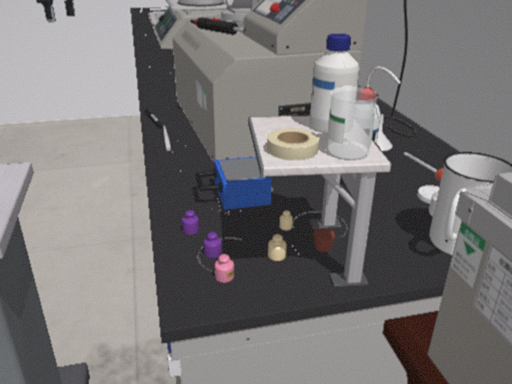

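View pics/a_top.png

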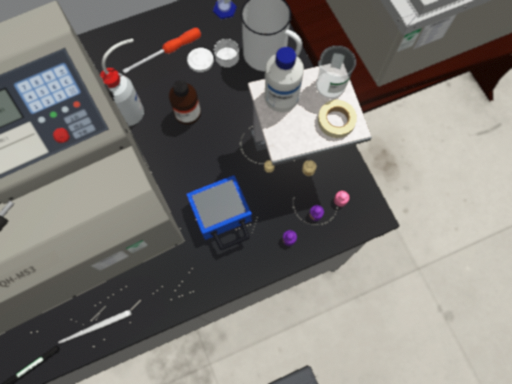

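View pics/a_wrist.png

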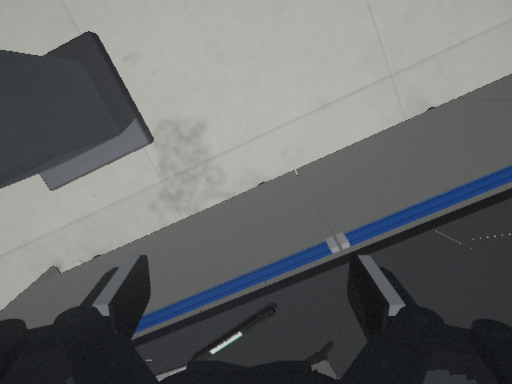

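```bash
cat > h.py <<'E'
from station import robot, grab_frame, camera_info
import cv2, numpy as np
from scipy.spatial.transform import Rotation as Ro
def cam(n):
    c=camera_info(n)
    K=np.array([[c['fx'],0,c['cx']],[0,c['fy'],c['cy']],[0,0,1]])
    if n=='wrist':
        s=robot.get_state(); T=np.eye(4); T[:3,:3]=Ro.from_euler('xyz',s['tcp_rot'],degrees=True).as_matrix(); T[:3,3]=s['ee_pos']
        T=T@c['T_tool_cam']; return K,T[:3,:3],T[:3,3]
    return K,Ro.from_euler('xyz',c['rotation'],degrees=True).as_matrix(),np.array(c['origin'])
def ray(C,px):
    K,R,o=C; d=R@np.linalg.solve(K,[px[0],px[1],1.]); return o,d/np.linalg.norm(d)
def plane(C,px,z):
    o,d=ray(C,px); return o+d*(z-o[2])/d[2]
def tri(rs):
    A=np.zeros((3,3));b=np.zeros(3)
    for o,d in rs:
        P=np.eye(3)-np.outer(d,d);A+=P;b+=P@o
    p=np.linalg.solve(A,b); return p,[np.linalg.norm((np.eye(3)-np.outer(d,d))@(p-o)) for o,d in rs]
def proj(C,p):
    K,R,o=C; q=K@(R.T@(np.asarray(p)-o)); return q[:2]/q[2]
def crop(src,dst,x0,y0,x1,y1,s):
    im=cv2.imread(src) if isinstance(src,str) else src
    cv2.imwrite(dst,cv2.resize(im[y0:y1,x0:x1],None,fx=s,fy=s,interpolation=cv2.INTER_CUBIC))
E
python3 - <<'E'
from h import *
crop('pics/a_top.png','pics/b_top.png',170,120,370,270,4)
crop('pics/a_side.png','pics/b_side.png',170,110,370,260+30,4)
im=cv2.imread('pics/b_side.png');print(im.shape)
cv2.imwrite('pics/b_side.png',im[:600])
T=cam('top');S=cam('side')
for n,px in [('w',(309,168)),('sw',(269,167))]: print(n,plane(T,px,.018))
for n,px in [('w',(277,249)),('sw',(286,222))]: print(n,plane(S,px,.018))
E
```

```text
(720, 800, 3)
w [ 0.57097164 -0.28858879  0.018     ]
sw [ 0.60621931 -0.21243798  0.018     ]
w [ 0.57044246 -0.29686437  0.018     ]
sw [ 0.6060637  -0.22672927  0.018     ]
```

View pics/b_top.png

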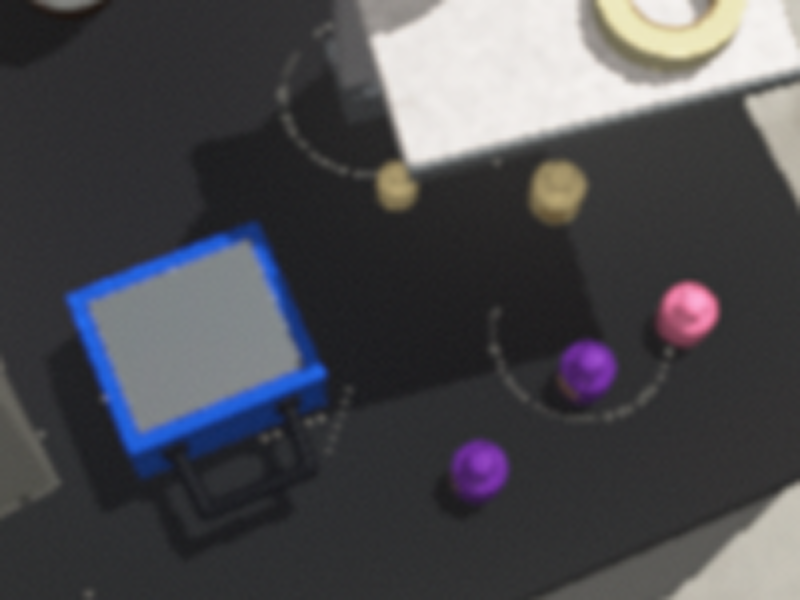

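View pics/b_side.png

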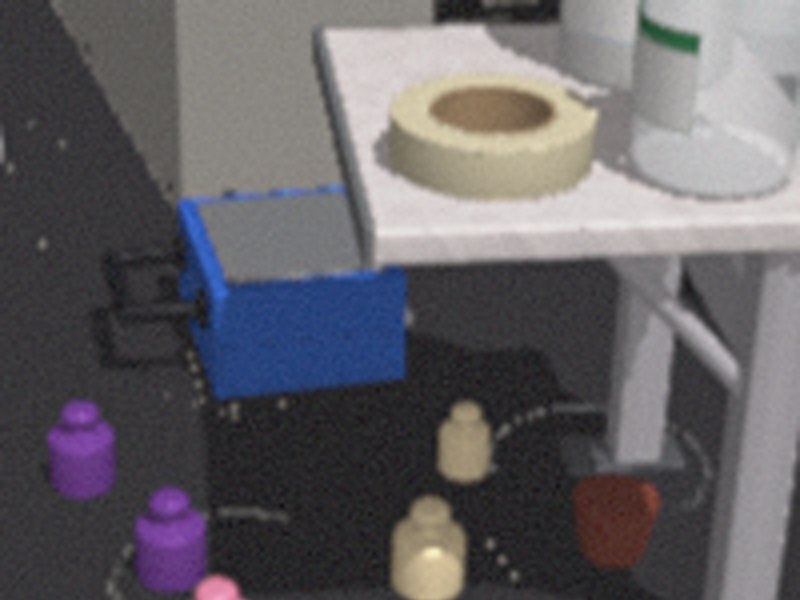

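```bash
python3 - <<'E'
from h import *
T=cam('top');S=cam('side')
im=cv2.imread('pics/a_top.png')
c=lambda p:(170+(p[0]-1.5)/4,120+(p[1]-1.5)/4)
print('case top corners');P=[plane(T,c(p),.052) for p in [(68,298),(258,226),(325,372),(137,450)]]
for p in P: print(p)
P=np.array(P)
for i in range(4):
    v=P[(i+1)%4]-P[i]; print(np.linalg.norm(v),np.degrees(np.arctan2(v[1],v[0])))
print('centre',P.mean(0))
print('handle corners',[plane(T,c(p),.0345) for p in [(210,512),(312,472)]])
print('riser front edge top',[plane(T,c(p),.192) for p in [(412,168),(800,75)]])
cs=lambda p:(170+(p[0]-1.5)/4,110+(p[1]-1.5)/4)
print('riser side', [plane(S,cs(p),.192) for p in [(372,240),(318,28)]], plane(S,cs((372,262)),.18))
print('w knob/bottom side',plane(S,cs((431,499)),.036),plane(S,cs((430,598)),0.002))
print('w', tri([ray(T,c((557,192))),ray(S,cs((429,549)))]))
print('sw', tri([ray(T,c((397,186))),ray(S,cs((464,443)))]))
print('topknob w', tri([ray(T,c((563,173))),ray(S,cs((431,505)))]))
# masks
for n,C in(('top',T),('side',S)):
    im=cv2.imread(f'pics/a_{n}.png');hsv=cv2.cvtColor(im,cv2.COLOR_BGR2HSV)
    m=cv2.inRange(hsv,(15,50,90),(32,200,255))
    k,l,st,ce=cv2.connectedComponentsWithStats(m)
    for s,e in zip(st[1:],ce[1:]):
        if s[4]>15: print(n,s,e)
print(proj(S,[0.57,-.295,.018]))
E
```

```text
case top corners
[ 0.6064199 -0.0333636  0.052    ]
[ 0.60426557 -0.13402168  0.052     ]
[ 0.52123736 -0.13495009  0.052     ]
[ 0.52132551 -0.03660477  0.052     ]
0.10068113157086954 -91.2260815962774
0.08303340300657415 -179.35934967478678
0.09834535824754845 89.9486420950524
0.08515609097962067 2.1812956605133347
centre [ 0.56331208 -0.08473503  0.052     ]
handle corners [array([ 0.4831189 , -0.05772769,  0.0345    ]), array([ 0.4816695 , -0.11093862,  0.0345    ])]
riser front edge top [array([ 0.55292369, -0.18992523,  0.192     ]), array([ 0.52595752, -0.36239557,  0.192     ])]
riser side [array([ 0.525728 , -0.3711781,  0.192    ]), array([ 0.55174975, -0.1879876 ,  0.192     ])] [ 0.5282479  -0.36223352  0.18      ]
w knob/bottom side [ 0.57397603 -0.28459901  0.036     ] [ 0.57002964 -0.30078589  0.002     ]
w (array([ 0.572436  , -0.28918363,  0.0162746 ]), [np.float64(6.832673968414153e-05), np.float64(6.8326739684044e-05)])
sw (array([ 0.60969919, -0.21391456,  0.0128922 ]), [np.float64(0.0001797337302488389), np.float64(0.00017973373024889755)])
topknob w (array([ 0.57308396, -0.29061546,  0.03772829]), [np.float64(0.0009168733296134813), np.float64(0.0009168733296137195)])
top [318 100  37  38 755] [336.45033113 118.87019868]
top [264 160  10  12  94] [268.41489362 165.93617021]
top [303 160  14  15 174] [309.12068966 167.05747126]
side [268 130  50  29 688] [290.3502907  140.98255814]
side [296 146  21  13  92] [306.80434783 152.01086957]
side [280 210  13  21 206] [285.68932039 220.73786408]
side [268 234  19  27 404] [276.66831683 248.05445545]
side [227 271   7   6  26] [230.         273.80769231]
[276.38071628 248.33701486]
```

```bash
python3 - <<'E'
from h import *
T=cam('top');S=cam('side')
for p in [(183,241),(100,285),(0,332),(130,150),(122,148)]: print(p,plane(T,p,0.0),plane(T,p,.2))
for p in [(219,170),(176,105)]: print(p,plane(S,p,0.0))
print('table edge',[plane(T,p,0) for p in [(398,228),(200,307),(0,380)]])
crop('pics/a_top.png','pics/c_top.png',0,80,256,272,3)
E
```

```text
(183, 241) [0.53449202 0.00929046 0.        ] [ 0.48249824 -0.00217699  0.2       ]
(100, 285) [0.5167712  0.18936072 0.        ] [0.46859105 0.13914111 0.2       ]
(0, 332) [0.5075668  0.38936172 0.        ] [0.46136749 0.29610075 0.2       ]
(130, 150) [7.67060168e-01 4.38889554e-02 1.11022302e-16] [0.66501639 0.02497571 0.2       ]
(122, 148) [0.77833537 0.05822919 0.        ] [0.67386511 0.03622984 0.2       ]
(219, 170) [0.53743023 0.02669857 0.        ]
(176, 105) [0.49001986 0.47169822 0.        ]
table edge [array([ 0.38492561, -0.40466369,  0.        ]), array([0.39954046, 0.02482422, 0.        ]), array([0.42413541, 0.4095021 , 0.        ])]
```

View pics/c_top.png

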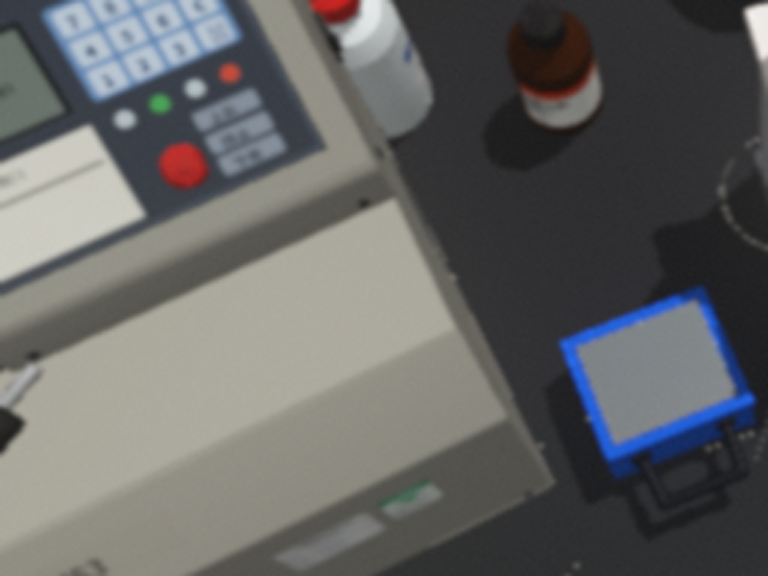

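```bash
cat >> h.py <<'E'
def Rt(phi,yaw=0.,half=True):
    p=np.radians(phi); c,s=np.cos(p),np.sin(p)
    M=np.array([[-c,0,s],[0,1,0],[-s,0,-c]])
    return Ro.from_euler('z',yaw,degrees=True).as_matrix()@M
def delta(pos,R,frm=None):
    s=robot.get_state()
    R0=Ro.from_euler('xyz',s['tcp_rot'],degrees=True).as_matrix() ; p0=s['ee_pos']
    if frm: p0,R0=np.array(frm[0]),frm[1]
    d=R0.T@(np.asarray(pos)-p0)*1000; rv=Ro.from_matrix(R0.T@R).as_rotvec(degrees=True)
    return np.round(d,1),np.round(rv,1)
def st():
    s=robot.get_state(); print({k:np.round(s[k],4) for k in('time','ee_pos','tcp_rot','joint_pos','ft_force','width')})
E
python3 - <<'E'
from h import *
print(delta([.36,-.084,.25],Rt(0)))
print(delta([.36,-.084,.25],Rt(30)))
E
```

```text
(array([-3.621e+02, -4.501e+02,  2.000e-01]), array([ -0.1,  -0. , -24.8]))
(array([-3.621e+02, -4.501e+02,  2.000e-01]), array([ -6.6, -29.5, -24.2]))
```

```bash
python3 -m inch '[[-30,-38,0,0,0,-2,-1],[-75,-94,0,0,0,-5,-1],[-121,-150,0,0,0,-8,-1],[-157,-195,0,0,0,-11,-1],[-193,-240,0,0,0,-13,-1],[-229,-285,0,0,0,-16,-1],[-265,-330,0,0,0,-18,-1],[-300,-373,0,0,0,-21,-1],[-330,-410,0,0,0,-23,-1],[-350,-436,0,0,0,-24,-1],[-362,-450,0,0,0,-25,-1],[-362,-450,0,0,0,-25,-1]]'; python3 - <<'E'
from h import *
st()
cv2.imwrite('pics/d_wrist.png',grab_frame('wrist'))
for phi in(30,40):
  R=Rt(phi,0.5); print(delta([.42,-.084,.10],R))
E
```

```text
time: 1.35
ee_pos: [0.3599, -0.0868, 0.25]
tcp_rot: [-180.0, -0.0, -179.9]
ft_force: [0.6, 1.0, -0.4]
width: 0.002
{'time': np.float64(1.35), 'ee_pos': array([ 0.3599, -0.0868,  0.25  ]), 'tcp_rot': array([-1.799811e+02, -1.120000e-02, -1.799465e+02]), 'joint_pos': array([-1.925640e+01, -2.313980e+01,  1.032594e+02, -2.190000e-02,
        9.988470e+01, -1.093137e+02]), 'ft_force': array([ 0.6047,  1.0389, -0.3973]), 'width': np.float64(0.0019)}
(array([-59.7,   5. , 149.7]), array([ -0.2, -30. ,  -0.5]))
(array([-59.7,   5. , 149.7]), array([ -0.3, -40. ,  -0.5]))
```

View pics/d_wrist.png

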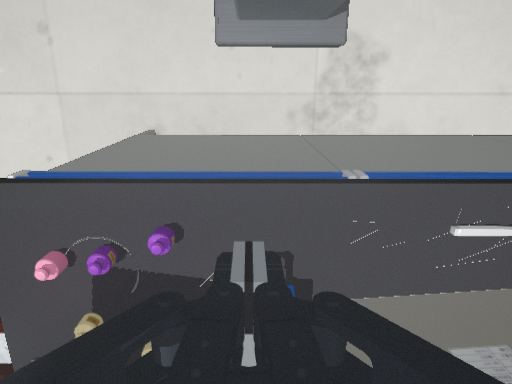

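```bash
python3 - <<'E'
from h import *
S=cam('side')
cs=lambda p:(170+(p[0]-1.5)/4,110+(p[1]-1.5)/4)
for p in [(108,258),(102,312),(112,355),(112,300)]: print(p,plane(S,cs(p),.0345),plane(S,cs(p),0.0))
for phi in(40,):
  R=Rt(phi,0.5); print(delta([.410,-.084,.092],R)); st()
E
crop=1
```

```text
(108, 258) [ 0.48173647 -0.05122013  0.0345    ] [0.48920699 0.01771752 0.        ]
(102, 312) [ 0.47195524 -0.10459268  0.0345    ] [ 0.47859846 -0.04016929  0.        ]
(112, 355) [ 0.47108131 -0.14464673  0.0345    ] [ 0.47765062 -0.08361112  0.        ]
(112, 300) [ 0.47787815 -0.09408689  0.0345    ] [ 0.48502233 -0.02877492  0.        ]
(array([-49.7,   5. , 157.7]), array([ -0.3, -40. ,  -0.5]))
{'time': np.float64(1.4), 'ee_pos': array([ 0.3604, -0.0887,  0.2497]), 'tcp_rot': array([-1.799056e+02, -4.240000e-02,  1.799432e+02]), 'joint_pos': array([-1.945890e+01, -2.296140e+01,  1.031632e+02, -1.046000e-01,
        9.980680e+01, -1.094199e+02]), 'ft_force': array([-0.3821,  0.1852, -0.0577]), 'width': np.float64(0.003)}
```

```bash
python3 -m inch '[[-5,0,0,0,-6,0,-1],[-12,1,20,0,-13,0,-1],[-20,2,45,0,-20,0,-1],[-28,3,75,0,-27,0,-1],[-38,4,105,0,-34,0,-1],[-45,5,130,0,-40,0,-1],[-50,5,148,0,-40,0,-1],[-50,5,157,0,-40,0,-1],[-50,5,157,0,-40,0,-1]]'; python3 - <<'E'
from h import *
st()
im=grab_frame('top');crop(im,'pics/e_top.png',170,170,300,270,6)
im=grab_frame('side');crop(im,'pics/e_side.png',150,120,310,240,5)
E
```

```text
time: 2.3
ee_pos: [0.4212, -0.082, 0.0962]
tcp_rot: [179.7, 39.4, -179.8]
ft_force: [-0.3, -0.6, -0.3]
width: -0.001
{'time': np.float64(2.3), 'ee_pos': array([ 0.4212, -0.082 ,  0.0962]), 'tcp_rot': array([ 179.7477,   39.3821, -179.8453]), 'joint_pos': array([ -26.0192,  -34.6739,  135.5992,   23.5444,   45.2765, -127.8743]), 'ft_force': array([-0.2777, -0.6037, -0.281 ]), 'width': np.float64(-0.0011)}
```

View pics/e_top.png

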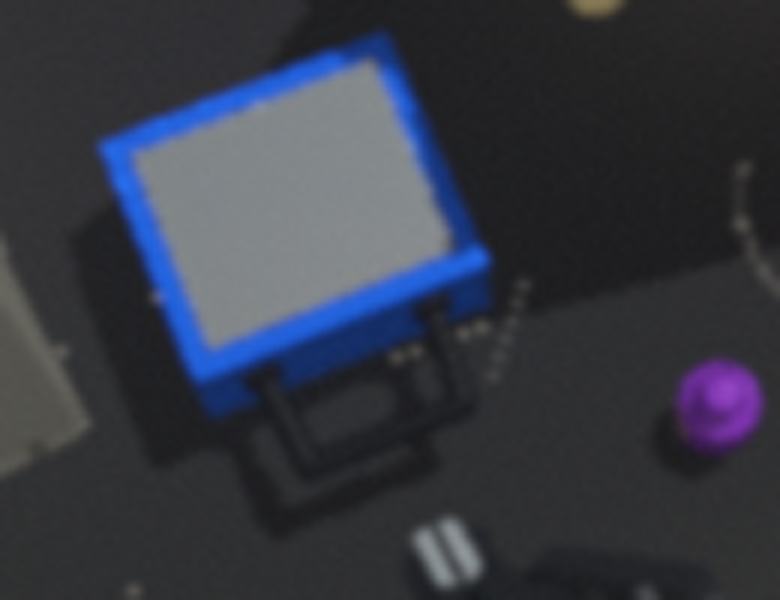

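View pics/e_side.png

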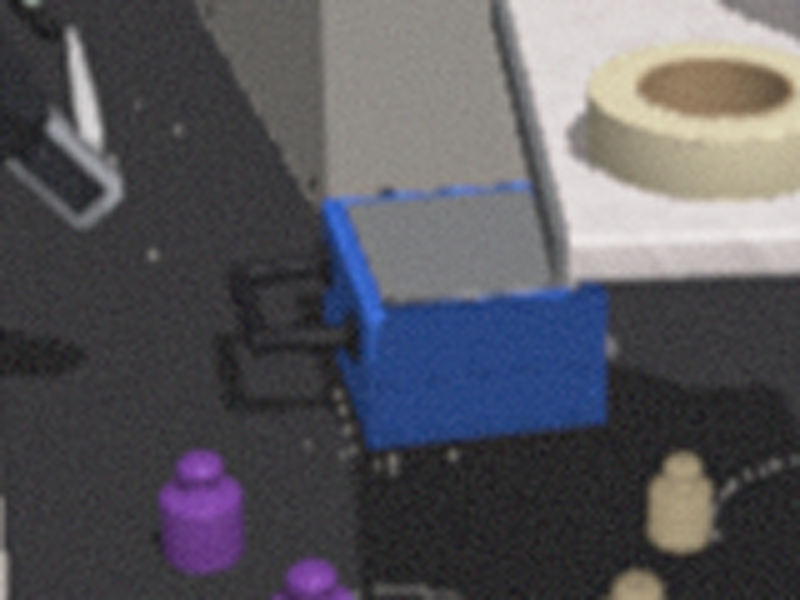

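```bash
python3 - <<'E'
from h import *
T=cam('top');S=cam('side')
a=[plane(T,(170+x/6,170+y/6),.0345) for x,y in[(312,470),(468,408)]];print(a,np.mean(a,0))
print(tri([ray(T,(234.8,242.9)),ray(S,(199.2,180.8))]))
t=tri([ray(T,(170+312/6,170+470/6)),ray(S,(150+241/5,120+269/5))]);print(t)
t=tri([ray(T,(170+466/6,170+408/6)),ray(S,(150+251/5,120+341/5))]);print(t)
print(proj(T,[.483,-.084,.0345]),proj(S,[.483,-.084,.0345]))
# tip check
print('tip', tri([ray(T,(170+447/6,170+518/6)),ray(S,(150+122/5,120+190/5))]))
st()
for p in[(.447,.054),(.4637,.0287)]: print(delta([p[0],-.0845,p[1]],Rt(40,.5)))
E
```

```text
[array([ 0.48192489, -0.05698179,  0.0345    ]), array([ 0.48069019, -0.11131884,  0.0345    ])] [ 0.48130754 -0.08415031  0.0345    ]
(array([ 0.48189914, -0.08380372,  0.03656592]), [np.float64(0.0003752443364423363), np.float64(0.0003752443364422465)])
(array([ 0.48273755, -0.05695211,  0.03744019]), [np.float64(0.0014028426816541815), np.float64(0.0014028426816539955)])
(array([ 0.48052287, -0.11063868,  0.03554967]), [np.float64(0.0002012472795595425), np.float64(0.00020124727955942012)])
[234.64531332 242.39249691] [199.66490948 181.84140542]
tip (array([ 0.44042825, -0.08811398,  0.08884461]), [np.float64(0.00019126121239334428), np.float64(0.00019126121239340272)])
{'time': np.float64(2.4), 'ee_pos': array([ 0.4215, -0.0822,  0.0974]), 'tcp_rot': array([ 179.8088,   39.4876, -179.806 ]), 'joint_pos': array([ -26.0205,  -34.812 ,  135.569 ,   23.5297,   45.3259, -127.848 ]), 'ft_force': array([ 0.1215,  0.1136, -0.1166]), 'width': np.float64(0.0021)}
(array([ 8. , -2.6, 49.7]), array([-0. , -0.5, -0.2]))
(array([11.2, -2.8, 79.9]), array([-0. , -0.5, -0.2]))
```

```bash
python3 -m inch '[[2,-1,12,0,0,0,-1],[4,-1,25,0,0,0,-1],[6,-2,38,0,0,0,-1],[8,-2.5,50,0,0,0,-1],[8,-2.5,50,0,0,0,-1]]'; python3 - <<'E'
from h import *
st()
print(delta([.4630,-.0845,.0287],Rt(40,1)))
E
```

```text
time: 2.9
ee_pos: [0.447, -0.0842, 0.0529]
tcp_rot: [179.8, 39.4, -179.8]
ft_force: [-0.2, 0.6, 1.1]
width: -0.0
{'time': np.float64(2.9), 'ee_pos': array([ 0.447 , -0.0842,  0.0529]), 'tcp_rot': array([ 179.7636,   39.4083, -179.8184]), 'joint_pos': array([ -24.1897,  -22.0401,  133.2619,   27.45  ,   35.2002, -132.3123]), 'ft_force': array([-0.1791,  0.6212,  1.0727]), 'width': np.float64(-0.0004)}
(array([ 3. , -0.5, 28.9]), array([-0.3, -0.6, -0.6]))
```

```bash
python3 -m inch '[[1,-0.5,10,0,0,0,-1],[2,-0.5,20,0,0,0,-1],[3,-0.5,29,0,0,0,-1],[3,-0.5,29,0,0,0,-1]]'; python3 - <<'E'
from h import *
st()
im=grab_frame('side');crop(im,'pics/f_side.png',150,120,310,240,5)
s=robot.get_state();R0=Ro.from_euler('xyz',s['tcp_rot'],degrees=True).as_matrix();p0=s['ee_pos']
n=-R0[:,0];d=R0[:,2]
def bar(t):
    t=np.radians(t);c,sn=np.cos(t),np.sin(t)
    return np.array([.6065-.124*c+.010*sn,-.0845,.0245+.124*sn+.010*c])
for t in list(range(0,101,6))+[104]:
    p=bar(t)-15.5*n/1000-8*d/1000
    print(t,np.round(p,3),np.round(R0.T@(p-p0)*1000,0))
E
```

```text
time: 3.3
ee_pos: [0.4634, -0.0847, 0.0296]
tcp_rot: [179.8, 39.5, -179.8]
ft_force: [-0.8, 0.5, 0.1]
width: 0.002
{'time': np.float64(3.3), 'ee_pos': array([ 0.4634, -0.0847,  0.0296]), 'tcp_rot': array([ 179.8028,   39.4909, -179.7929]), 'joint_pos': array([ -23.0285,  -14.6477,  131.1535,   30.5513,   29.9866, -135.4257]), 'ft_force': array([-0.766 ,  0.5086,  0.127 ]), 'width': np.float64(0.0016)}
0 [ 0.465 -0.085  0.031] [-2.  0.  1.]
6 [ 0.467 -0.085  0.044] [-12.   0.  -8.]
12 [ 0.47  -0.085  0.056] [-22.   0. -16.]
18 [ 0.475 -0.085  0.069] [-33.   0. -23.]
24 [ 0.48  -0.085  0.08 ] [-45.   0. -28.]
30 [ 0.487 -0.085  0.091] [-57.   0. -32.]
36 [ 0.495 -0.085  0.102] [-70.   0. -35.]
42 [ 0.504 -0.085  0.111] [-83.   0. -37.]
48 [ 0.514 -0.085  0.12 ] [-96.   0. -37.]
54 [ 0.525 -0.085  0.127] [-109.    0.  -36.]
60 [ 0.536 -0.085  0.133] [-122.    0.  -33.]
66 [ 0.548 -0.085  0.138] [-134.    0.  -30.]
72 [ 0.561 -0.085  0.142] [-146.   -0.  -24.]
78 [ 0.573 -0.085  0.144] [-158.   -0.  -18.]
84 [ 0.586 -0.085  0.145] [-168.   -0.  -11.]
90 [ 0.599 -0.085  0.145] [-178.   -0.   -2.]
96 [ 0.612 -0.085  0.143] [-187.   -0.    8.]
104 [ 0.629 -0.085  0.139] [-197.   -0.   22.]
```

View pics/f_side.png

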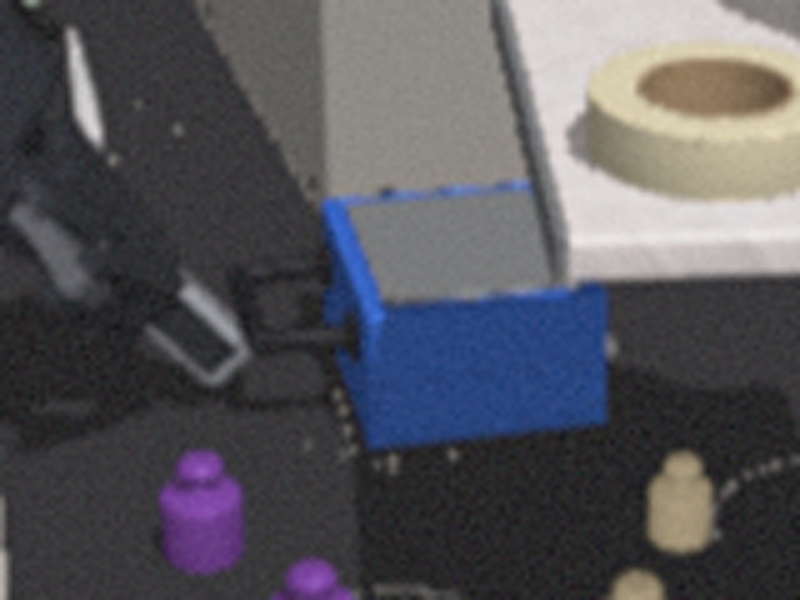

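```bash
python3 -m inch '[[-3,0,1,0,0,0,-1],[-7,0,-3,0,0,0,-1],[-12,0,-6,0,0,0,-1],[-17,0,-9,0,0,0,-1],[-22,0,-12,0,0,0,-1],[-28,0,-15,0,0,0,-1],[-33,0,-18,0,0,0,-1],[-39,0,-21,0,0,0,-1],[-45,0,-23,0,0,0,-1],[-51,0,-25,0,0,0,-1],[-57,0,-27,0,0,0,-1],[-57,0,-27,0,0,0,-1]]'; python3 - <<'E'
from h import *
st()
im=grab_frame('side');crop(im,'pics/g_side.png',150,90,310,210,5)
E
```

```text
time: 4.55
ee_pos: [0.4913, -0.0851, 0.0881]
tcp_rot: [179.9, 39.7, -179.8]
ft_force: [0.2, 0.1, 0.6]
width: -0.002
{'time': np.float64(4.55), 'ee_pos': array([ 0.4913, -0.0851,  0.0881]), 'tcp_rot': array([ 179.8863,   39.6528, -179.7641]), 'joint_pos': array([ -21.2037,  -17.3984,  125.3288,   23.1482,   36.7296, -125.7444]), 'ft_force': array([0.1588, 0.1124, 0.6325]), 'width': np.float64(-0.0015)}
```

View pics/g_side.png

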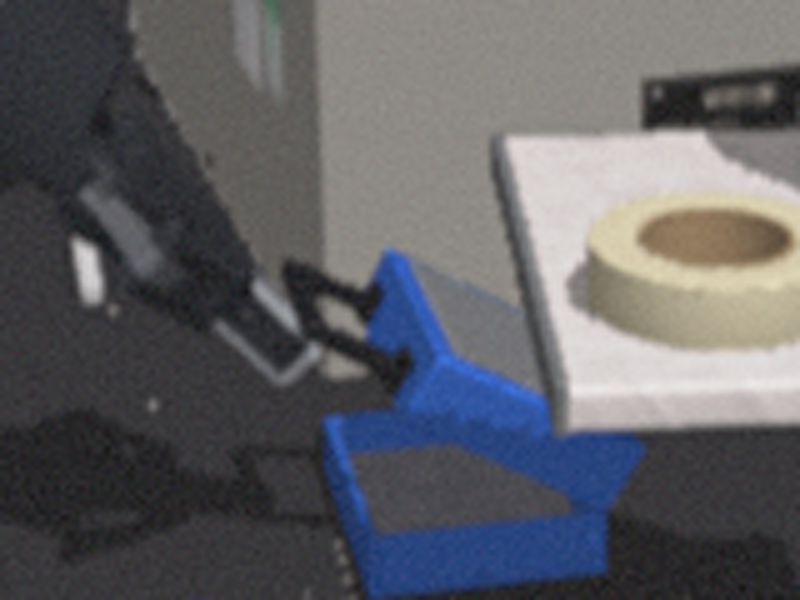

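```bash
python3 -m inch '[[-7,0,-2,0,0,0,-1],[-13,0,-3,0,0,0,-1],[-20,0,-4,0,0,0,-1],[-26,0,-5,0,0,0,-1],[-33,0,-5,0,0,0,-1],[-39,0,-5,0,0,0,-1],[-46,0,-4,0,0,0,-1],[-52,0,-4,0,0,0,-1],[-59,0,-3,0,0,0,-1],[-65,0,-1,0,0,0,-1],[-71,0,1,0,0,0,-1],[-77,0,2,0,0,0,-1]]'; python3 -m inch '[[-6,0,3,0,0,0,-1],[-12,0,6,0,0,0,-1],[-18,0,9,0,0,0,-1],[-24,0,12,0,0,0,-1],[-29,0,15,0,0,0,-1],[-34,0,19,0,0,0,-1],[-39,0,23,0,0,0,-1],[-44,0,28,0,0,0,-1],[-48,0,32,0,0,0,-1],[-52,0,37,0,0,0,-1]]'
python3 - <<'E'
from h import *
st()
im=grab_frame('side');crop(im,'pics/h_side.png',150,60,310,180,5)
E
```

```text
time: 5.8
ee_pos: [0.5513, -0.0846, 0.1339]
tcp_rot: [179.8, 39.5, -179.8]
ft_force: [-0.7, -0.0, -2.4]
width: 0.004
time: 6.8
ee_pos: [0.6151, -0.0843, 0.1386]
tcp_rot: [179.8, 39.5, -179.8]
ft_force: [-0.7, 0.0, -0.7]
width: -0.001
{'time': np.float64(6.8), 'ee_pos': array([ 0.6151, -0.0843,  0.1386]), 'tcp_rot': array([ 179.8312,   39.5264, -179.7983]), 'joint_pos': array([ -15.4412,   -0.3615,  103.851 ,   16.0271,   39.1856, -114.7463]), 'ft_force': array([-0.7331,  0.0156, -0.7144]), 'width': np.float64(-0.0008)}
```

View pics/h_side.png

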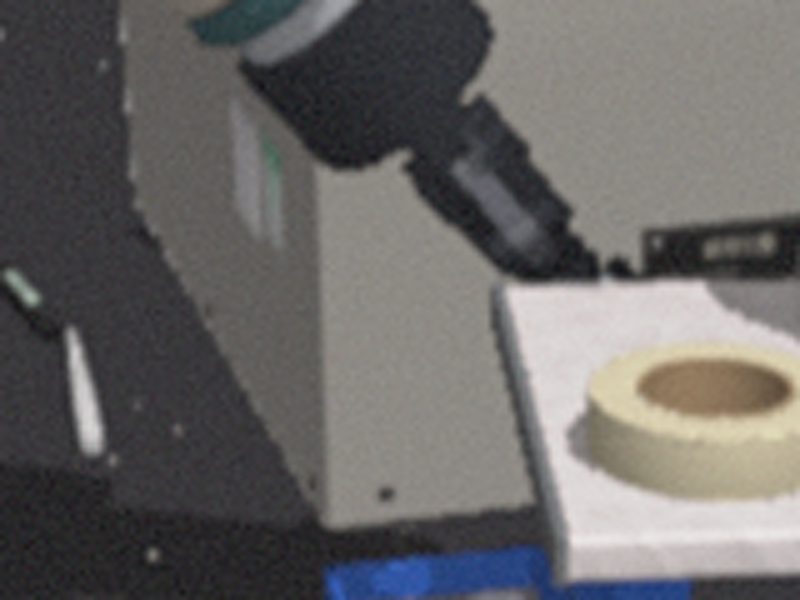

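```bash
python3 -m inch '[[-4,0,5,0,0,0,-1],[-8,0,9,0,0,0,-1],[-10,0,12,0,0,0,-1],[-10,0,12,0,0,0,-1]]'; python3 -m inch '[[-2,0,2,0,0,0,-1],[-3,0,4,0,0,0,-1],[-3,0,4,0,0,0,-1]]'
python3 - <<'E'
from h import *
st()
im=grab_frame('top');crop(im,'pics/i_top.png',150,120,310,240,5)
E
```

```text
time: 7.25
ee_pos: [0.6286, -0.084, 0.133]
tcp_rot: [179.8, 39.2, -179.8]
ft_force: [-6.2, 0.0, -2.9]
width: -0.0
time: 7.55
ee_pos: [0.6316, -0.0838, 0.1296]
tcp_rot: [179.7, 38.8, -179.8]
ft_force: [-18.0, 0.3, -3.0]
width: 0.001
{'time': np.float64(7.55), 'ee_pos': array([ 0.6316, -0.0838,  0.1296]), 'tcp_rot': array([ 179.6929,   38.8417, -179.8241]), 'joint_pos': array([ -14.8293,    3.1823,  101.1289,   15.4726,   38.9074, -113.9591]), 'ft_force': array([-17.9599,   0.3227,  -2.981 ]), 'width': np.float64(0.0014)}
```

View pics/i_top.png

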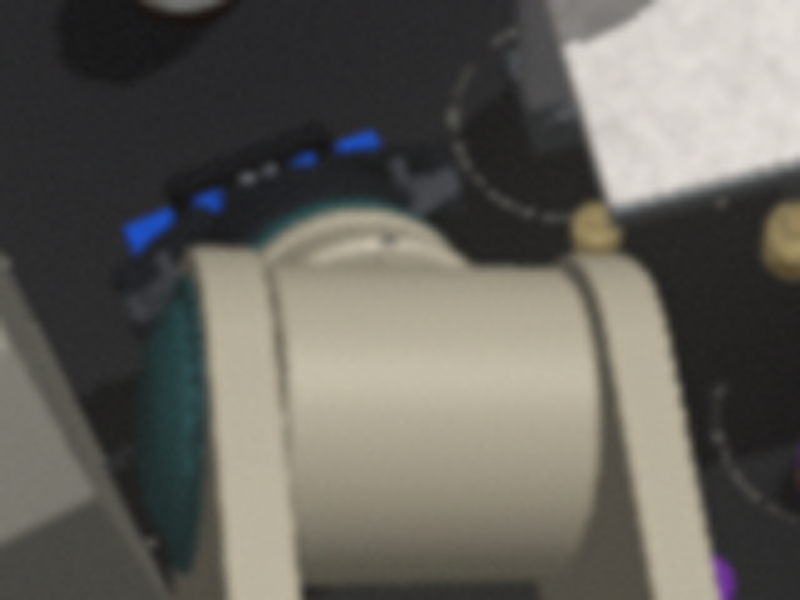

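```bash
python3 -m inch '[[4,0,-4,0,0,0,-1],[7,0,-10,0,0,0,-1],[8,0,-25,0,0,0,-1],[8,0,-45,0,0,0,-1],[8,0,-75,0,0,0,-1],[8,0,-110,0,0,0,-1],[8,0,-140,0,0,0,-1],[8,0,-140,0,0,0,-1]]'
python3 - <<'E'
from h import *
st()
T=cam('top')
for p in [(317,212),(289,238),(342,198)]: print(plane(T,p,.018))
im=grab_frame('side');crop(im,'pics/j_side.png',150,60,310,180,5)
w=np.array([.572,-.290]); e=np.array([.9890,-.1478])
R=Rt(40,-8.5)
for back in (120,):
    p=np.array([*w,.026])-R[:,2]*back/1000; print(back,p,delta(p,R))
E
```

```text
time: 8.4
ee_pos: [0.5399, -0.0855, 0.2437]
tcp_rot: [-179.9, 40.1, -179.7]
ft_force: [1.2, -0.5, 0.8]
width: -0.002
{'time': np.float64(8.4), 'ee_pos': array([ 0.5399, -0.0855,  0.2437]), 'tcp_rot': array([-179.9328,   40.079 , -179.6858]), 'joint_pos': array([ -18.598 ,  -19.6633,  108.3763,   14.9267,   53.6919, -113.6561]), 'ft_force': array([ 1.2472, -0.5342,  0.8212]), 'width': np.float64(-0.0022)}
[ 0.47801231 -0.26234065  0.018     ]
[ 0.45168942 -0.18759243  0.018     ]
[ 0.4845156  -0.32251877  0.018     ]
120 [ 0.49571274 -0.27859879  0.11792533] (array([ 113.6, -193. ,   65.4]), array([ 5.6, -0.1,  6.7]))
```

View pics/j_side.png

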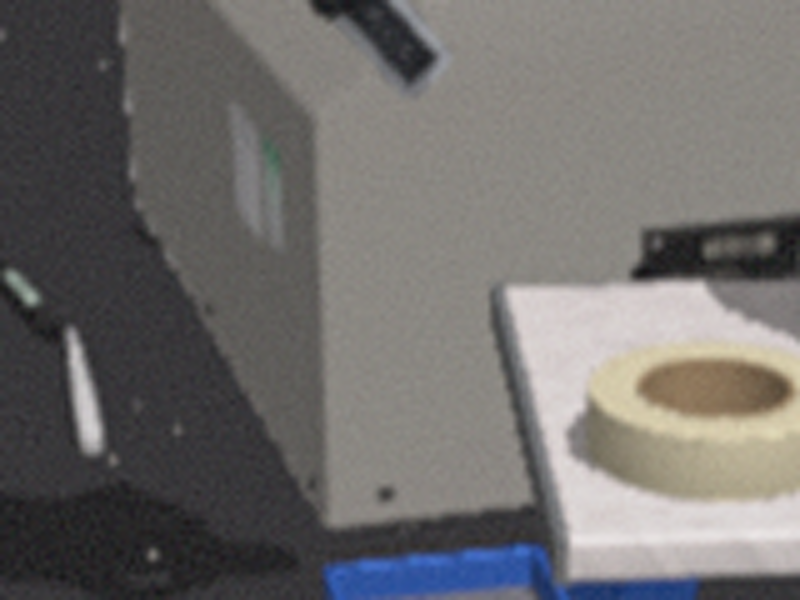

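```bash
python3 - <<'E'
from h import *
R=Rt(37,-8.5)
A=[.45,-.20,.24]
print(delta(A,R))
p=np.array([.572,-.290,.026])-R[:,2]*.110
print(p,delta(p,R,(A,R)))
E
```

```text
(array([  70.1, -114.2,  -57.3]), array([5.5, 2.9, 6.9]))
[ 0.50652749 -0.28021507  0.11384991] (array([ 21.8, -71. , 141.5]), array([0., 0., 0.]))
```

```bash
python3 -m inch '[[12,-19,-10,1,0,1,-1],[24,-38,-19,2,1,2,-1],[36,-58,-29,3,1.5,3,-1],[47,-76,-38,4,2,4.5,-1],[58,-95,-48,5,2.5,6,-0.5],[70,-114,-57,5.5,2.9,6.9,0],[70,-114,-57,5.5,2.9,6.9,0.3]]'
python3 -m inch '[[5,-16,20,0,0,0,0.5],[10,-32,40,0,0,0,0.5],[15,-50,75,0,0,0,0.5],[20,-66,110,0,0,0,0.5],[22,-71,130,0,0,0,0.5],[22,-71,130,0,0,0,0.5]]'
python3 - <<'E'
from h import *
st()
C=cam('wrist');im=grab_frame('wrist');cv2.imwrite('pics/k_wrist.png',im)
im=grab_frame('side');crop(im,'pics/k_side.png',180,130,340,250+30,5)
i=cv2.imread('pics/k_side.png');cv2.imwrite('pics/k_side.png',i[150:750])
print(proj(C,[.572,-.29,.018]))
E
```

```text
time: 9.15
ee_pos: [0.4491, -0.2011, 0.2356]
tcp_rot: [179.9, 36.5, 171.3]
ft_force: [0.4, 0.6, 0.3]
width: 0.508
time: 9.75
ee_pos: [0.4982, -0.2774, 0.1144]
tcp_rot: [179.6, 36.2, 171.3]
ft_force: [0.1, -0.2, 0.3]
width: 0.75
{'time': np.float64(9.75), 'ee_pos': array([ 0.4982, -0.2774,  0.1144]), 'tcp_rot': array([179.6474,  36.2391, 171.2916]), 'joint_pos': array([ -41.44  ,   -3.6677,  108.9585,   26.6322,   46.436 , -136.5236]), 'ft_force': array([ 0.0681, -0.1513,  0.2806]), 'width': np.float64(0.7497)}
[245.29329903 195.26900869]
```

View pics/k_wrist.png

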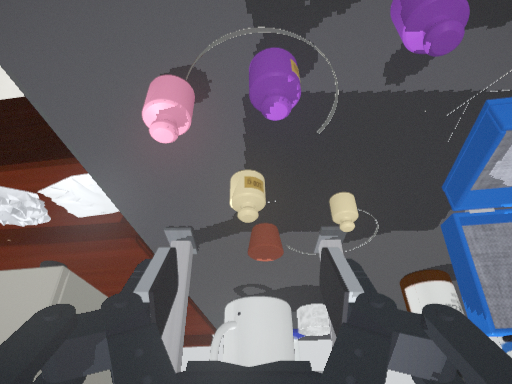

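View pics/k_side.png

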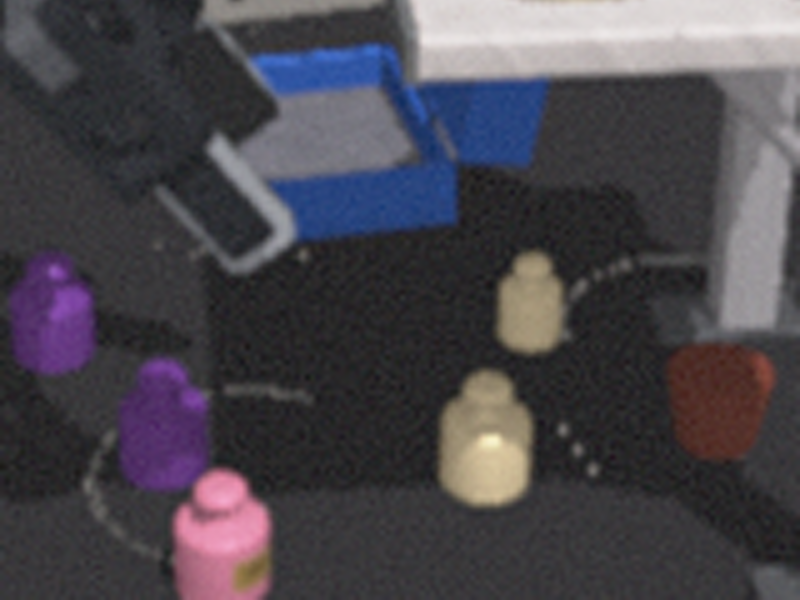

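```bash
python3 - <<'E'
from h import *
w=cam('wrist');im=cv2.imread('pics/k_wrist.png');hsv=cv2.cvtColor(im,cv2.COLOR_BGR2HSV)
m=cv2.inRange(hsv,(15,40,110),(35,200,255));k,l,s,c=cv2.connectedComponentsWithStats(m)
for a,b in zip(s[1:],c[1:]):
    if a[4]>100 and a[1]>140 and a[0]>200: print(a,b,plane(w,b,.018))
print(delta([.572,-.290,.027],Rt(37,-8.5)))
E
```

```text
[ 229  169   37   54 1577] [247.29105897 194.20291693] [ 0.57810797 -0.29001289  0.018     ]
[329 192  30  40 889] [343.72778403 210.24521935] [ 0.6127694  -0.21381684  0.018     ]
(array([ -5.1,  -1.4, 117.8]), array([ 0.1, -0.5, -0. ]))
```

```bash
python3 -m inch '[[-1,-1,20,0,0,0,0.4],[-2,-1,45,0,0,0,0.4],[-3,-1,70,0,0,0,0.4],[-4,-1,90,0,0,0,0.4],[-5,-1.5,103,0,-0.5,0,0.4],[-5,-1.5,103,0,-0.5,0,0.4]]'
python3 - <<'E'
from h import *
st()
im=grab_frame('wrist');cv2.imwrite('pics/l_wrist.png',im)
im=grab_frame('side');crop(im,'pics/l_side.png',200,160,360,280,5)
print(delta([.573,-.290,.027],Rt(37,-8.5)))
E
```

```text
time: 10.45
ee_pos: [0.5635, -0.2889, 0.0395]
tcp_rot: [179.9, 37.1, 171.5]
ft_force: [0.2, 0.5, -0.2]
width: 0.701
{'time': np.float64(10.45), 'ee_pos': array([ 0.5635, -0.2889,  0.0395]), 'tcp_rot': array([179.9187,  37.1004, 171.4984]), 'joint_pos': array([ -37.4714,   12.7733,  101.7508,   30.0654,   35.8495, -138.9707]), 'ft_force': array([ 0.1991,  0.4872, -0.1548]), 'width': np.float64(0.701)}
(array([ 0.8,  0.9, 16.9]), array([0. , 0.2, 0. ]))
```

View pics/l_wrist.png

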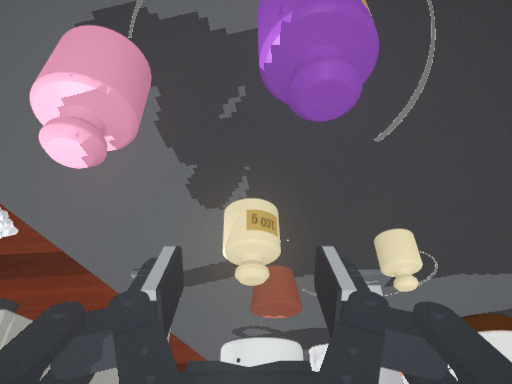

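View pics/l_side.png

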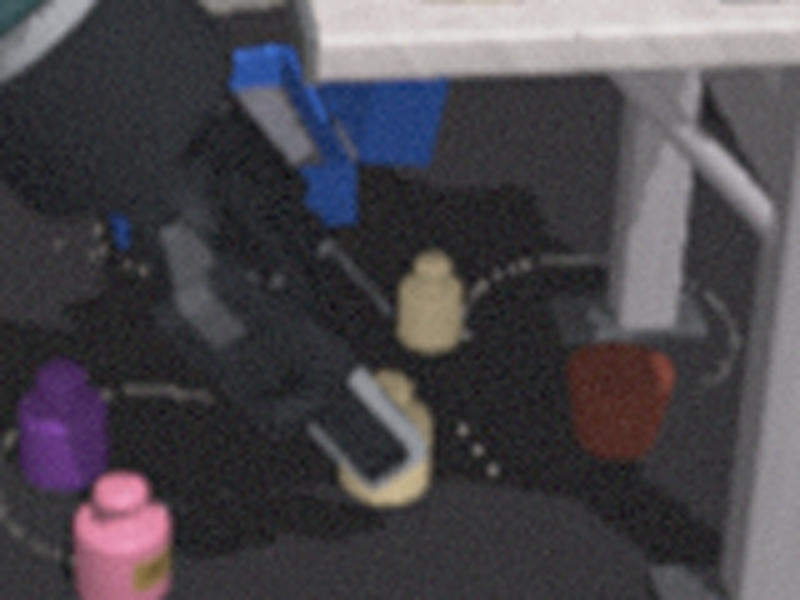

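```bash
python3 -m inch '[[0,0.5,8,0,0,0,0.4],[0.5,1,15,0,0,0,0.4],[0.5,1,15,0,0,0,0.4]]'
python3 - <<'E'
from h import *
st()
im=grab_frame('side');crop(im,'pics/m_side.png',200,160,360,280,5)
E
```

```text
time: 10.85
ee_pos: [0.5717, -0.2895, 0.0264]
tcp_rot: [179.9, 37.1, 171.4]
ft_force: [0.3, 0.4, 0.5]
width: 0.699
{'time': np.float64(10.85), 'ee_pos': array([ 0.5717, -0.2895,  0.0264]), 'tcp_rot': array([179.9032,  37.0506, 171.4395]), 'joint_pos': array([ -36.9337,   15.1998,  100.6469,   30.5573,   34.4796, -139.2812]), 'ft_force': array([0.264 , 0.4057, 0.4698]), 'width': np.float64(0.6989)}
```

View pics/m_side.png

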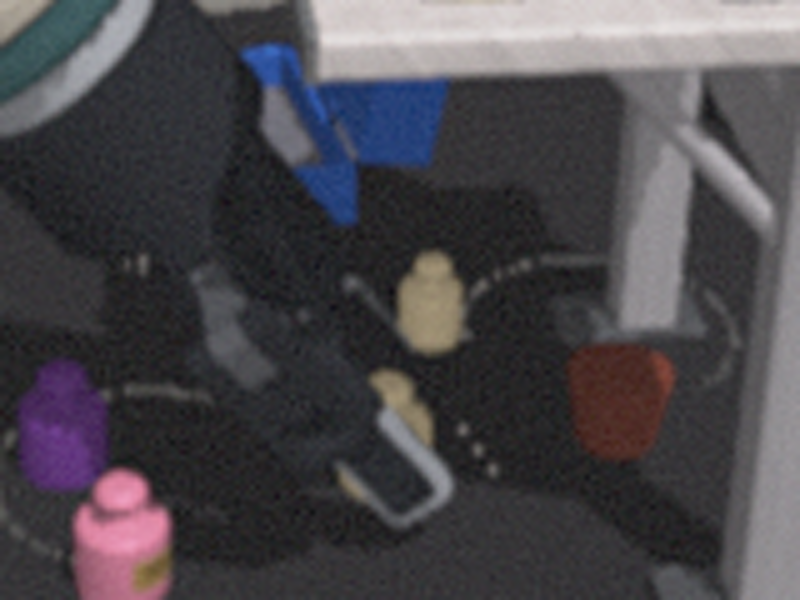

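```bash
python3 - <<'E'
from h import *
S=cam('side')
for y in(-.32,-.335,-.34):
  for px in[(280,265.2),(290.5,258)]:
    o,d=ray(S,px);t=(y-o[1])/d[1];print(y,o+d*t)
E
```

```text
-0.32 [ 0.56885488 -0.32        0.00502491]
-0.32 [ 0.5846869  -0.32        0.01556445]
-0.335 [ 0.56403744 -0.335       0.01703454]
-0.335 [ 0.57943475 -0.335       0.02728469]
-0.34 [ 0.56243163 -0.34        0.02103776]
-0.34 [ 0.57768403 -0.34        0.03119143]
```

```bash
python3 -m inch '[[0,0.5,-1,0,0,0,0],[0,0.5,-2,0,0,0,-0.3],[0,0.5,-2,0,0,0,-0.6],[0,0.5,-2,0,0,0,-1],[0,0.5,-2,0,0,0,-1],[0,0.5,-2,0,0,0,-1],[0,0.5,-2,0,0,0,-1]]'
python3 - <<'E'
from h import *
st()
im=grab_frame('wrist');cv2.imwrite('pics/n_wrist.png',im)
im=grab_frame('side');crop(im,'pics/n_side.png',200,160,360,280,5)
E
```

```text
time: 11.6
ee_pos: [0.5709, -0.2895, 0.0294]
tcp_rot: [180.0, 37.2, 171.4]
ft_force: [-3.0, 0.6, 5.5]
width: 0.278
{'time': np.float64(11.6), 'ee_pos': array([ 0.5709, -0.2895,  0.0294]), 'tcp_rot': array([179.9655,  37.1574, 171.4487]), 'joint_pos': array([ -36.9815,   14.7476,  100.8249,   30.4656,   34.6249, -139.1723]), 'ft_force': array([-2.9723,  0.5926,  5.4818]), 'width': np.float64(0.278)}
```

View pics/n_wrist.png

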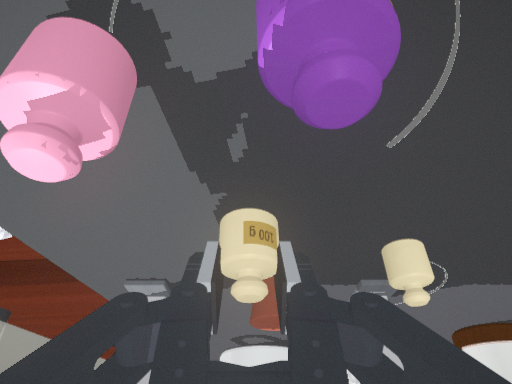

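View pics/n_side.png

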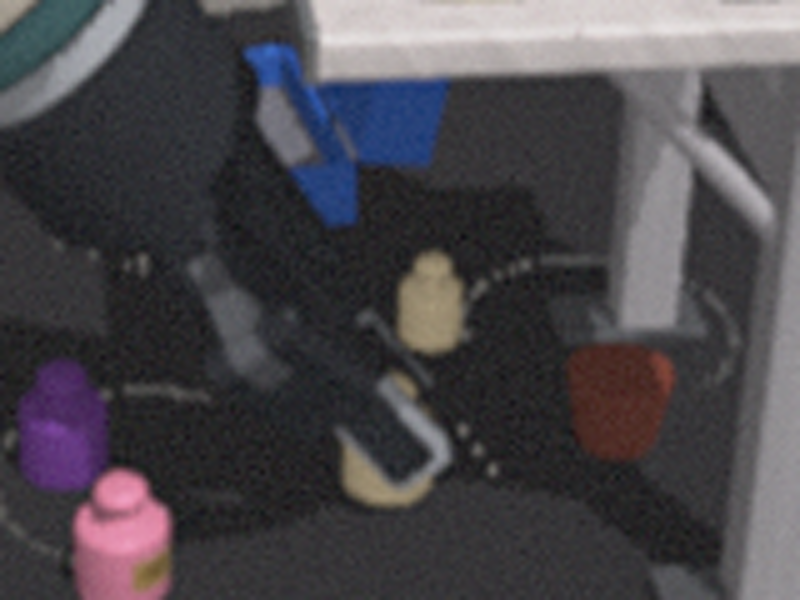

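```bash
python3 -m inch '[[-2,0,-2,0,0,0,-1],[-4,0,-5,0,0,0,-1],[-7,0,-9,0,0,0,-1],[-9,0,-12,0,0,0,-1],[-9,0,-12,0,0,0,-1]]'
python3 - <<'E'
from h import *
st()
im=grab_frame('wrist');cv2.imwrite('pics/o_wrist.png',im)
im=grab_frame('side');crop(im,'pics/o_side.png',200,160,360,280,5)
E
```

```text
time: 12.2
ee_pos: [0.5708, -0.2894, 0.0446]
tcp_rot: [180.0, 37.2, 171.5]
ft_force: [0.2, -0.3, -1.0]
width: 0.273
{'time': np.float64(12.2), 'ee_pos': array([ 0.5708, -0.2894,  0.0446]), 'tcp_rot': array([179.9777,  37.1603, 171.4688]), 'joint_pos': array([ -36.9778,   13.1314,  100.6348,   29.2022,   36.1883, -137.6351]), 'ft_force': array([ 0.1978, -0.2928, -0.9742]), 'width': np.float64(0.2735)}
```

View pics/o_side.png

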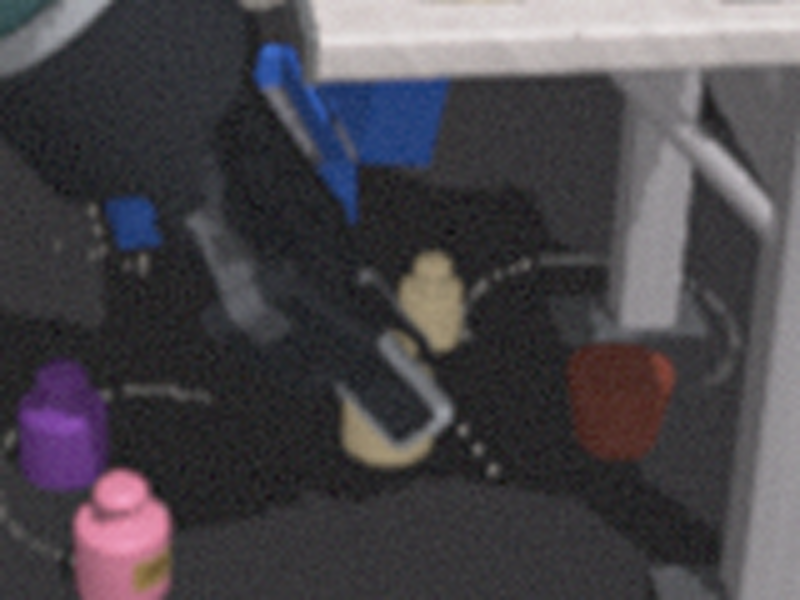

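View pics/o_wrist.png

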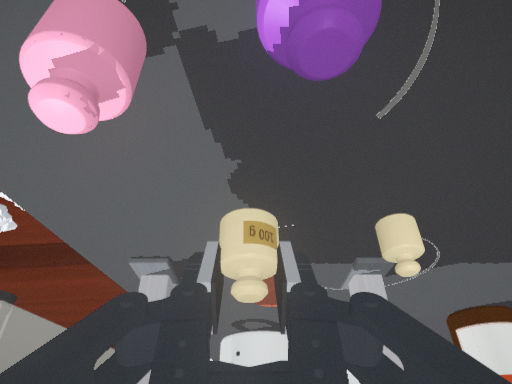

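```bash
python3 -m inch '[[0,0,-12,0,0,0,-1],[0,0,-30,0,0,0,-1],[0,0,-55,0,0,0,-1],[0,0,-80,0,0,0,-1],[0,0,-105,0,0,0,-1],[0,0,-125,0,0,0,-1],[0,0,-130,0,0,0,-1],[0,0,-130,0,0,0,-1]]'
python3 - <<'E'
from h import *
st()
A=[.45,-.19,.22];RA=Rt(38,-4);RB=Rt(38,1)
print(delta(A,RA)); 
print(delta([.558,-.0855,.11],RB,(A,RA)))
E
```

```text
time: 13.1
ee_pos: [0.4931, -0.2779, 0.1479]
tcp_rot: [180.0, 37.2, 171.4]
ft_force: [-0.2, -0.3, -0.8]
width: 0.275
{'time': np.float64(13.1), 'ee_pos': array([ 0.4931, -0.2779,  0.1479]), 'tcp_rot': array([179.982 ,  37.1591, 171.4494]), 'joint_pos': array([ -42.0755,   -7.421 ,  108.5702,   25.9982,   49.6106, -135.3741]), 'ft_force': array([-0.2034, -0.2848, -0.8138]), 'width': np.float64(0.2748)}
(array([  0.8,  80.5, -91.1]), array([-2.8, -0.8, -3.6]))
(array([-11.4, 111.8, 148.5]), array([-3.1,  0. , -3.9]))
```

```bash
python3 -m inch '[[0,8,-12,0,0,0,-1],[0,20,-30,-1,0,-1,-1],[0,38,-48,-1.5,0,-2,-1],[0,56,-66,-2,0,-3,-1],[1,72,-82,-2.8,0,-3.6,-1],[1,80,-91,-2.8,0,-3.6,-1],[1,80,-91,-2.8,0,-3.6,-1]]'
python3 -m inch '[[-1,15,15,-0.5,0,-0.5,-1],[-3,35,40,-1,0,-1,-1],[-5,55,65,-1.5,0,-2,-1],[-7,75,90,-2,0,-3,-1],[-9,93,115,-2.5,0,-3.5,-1],[-11,106,138,-3,0,-3.9,-1],[-11,112,148,-3.1,0,-3.9,-1],[-11,112,148,-3.1,0,-3.9,-1]]'
python3 - <<'E'
from h import *
st()
for n in('top','side'):
    im=grab_frame(n);cv2.imwrite(f'pics/p_{n}0.png',im)
crop('pics/p_top0.png','pics/p_top.png',150,130,310,250,5)
crop('pics/p_side0.png','pics/p_side.png',170,70,330,190+10,5)
i=cv2.imread('pics/p_side.png');cv2.imwrite('pics/p_side.png',i[:600])
E
```

```text
time: 13.8
ee_pos: [0.4501, -0.1897, 0.2197]
tcp_rot: [179.9, 37.2, 176.0]
ft_force: [-0.6, -0.7, -1.7]
width: 0.275
time: 14.6
ee_pos: [0.5548, -0.0845, 0.1055]
tcp_rot: [179.6, 36.9, -179.2]
ft_force: [0.6, 0.4, -1.4]
width: 0.276
{'time': np.float64(14.6), 'ee_pos': array([ 0.5548, -0.0845,  0.1055]), 'tcp_rot': array([ 179.6077,   36.8598, -179.1577]), 'joint_pos': array([ -17.735 ,   -6.4256,  112.8876,   18.0373,   39.6535, -119.1465]), 'ft_force': array([ 0.6429,  0.3514, -1.4079]), 'width': np.float64(0.2756)}
```

View pics/p_top.png

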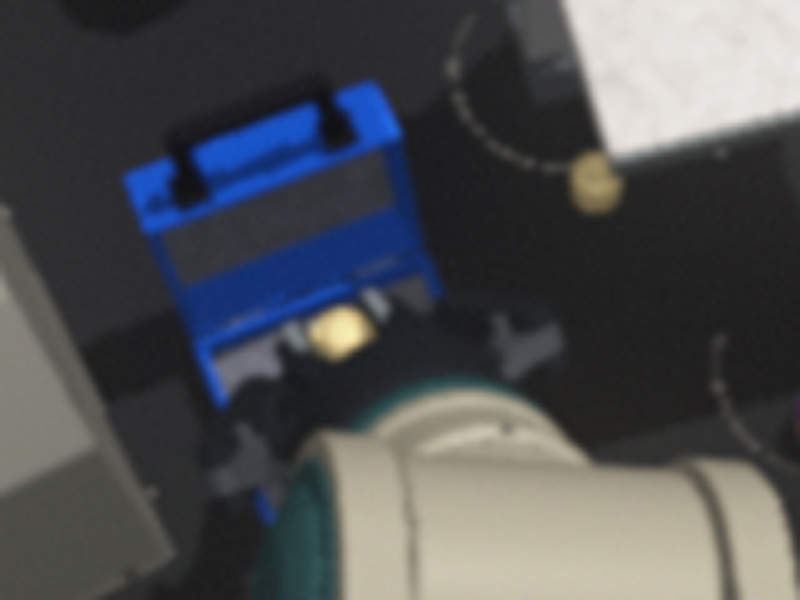

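View pics/p_side.png

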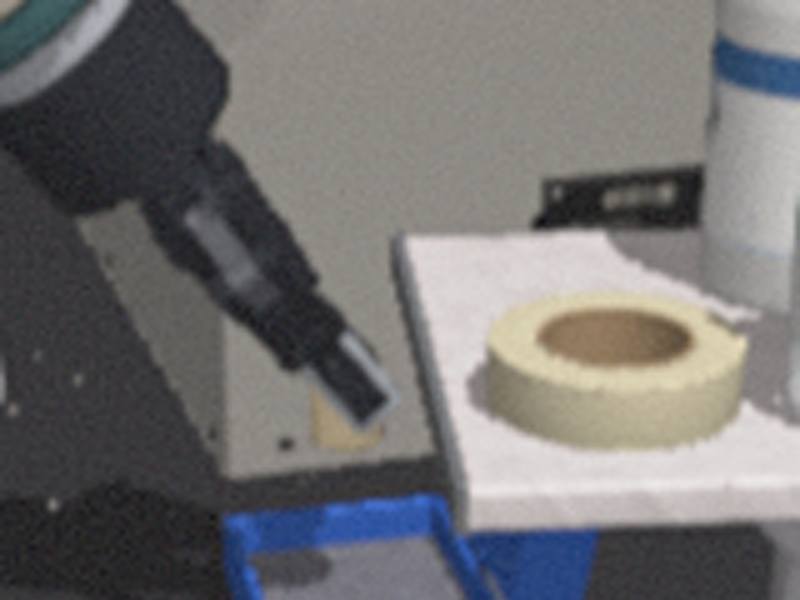

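```bash
python3 - <<'E'
from h import *
T=cam('top')
for z in(.142,.147): print([plane(T,(150+x/5,130+y/5),z) for x,y in[(172,132),(328,82)]])
R=Ro.from_euler('xyz',robot.get_state()['tcp_rot'],degrees=True).as_matrix()
R=Rt(37.2,1)
print(delta([.561,-.085,.060],R),delta([.561,-.085,.041],R),delta([.561,-.085,.036],R))
E
```

```text
[array([ 0.64350735, -0.05629628,  0.142     ]), array([ 0.63947563, -0.115841  ,  0.142     ])]
[array([ 0.64128077, -0.05621816,  0.147     ]), array([ 0.63727466, -0.11538475,  0.147     ])]
(array([24.4,  0.3, 41.9]), array([ 0.2, -0.1, -0.1])) (array([35.9,  0.3, 57.1]), array([ 0.2, -0.1, -0.1])) (array([38.9,  0.2, 61. ]), array([ 0.2, -0.1, -0.1]))
```

```bash
python3 -m inch '[[5,0,8,0,0,0,-1],[12,0,20,0,0,0,-1],[19,0,32,0,0,0,-1],[26,0.3,44,0.2,0,0,-1],[31,0.3,50,0.2,0,0,-1],[34,0.3,54,0.2,0,0,-1],[35,0.3,56,0.2,0,0,-1],[35,0.3,56,0.2,0,0,-1]]'
python3 - <<'E'
from h import *
st()
im=grab_frame('side');crop(im,'pics/q_side.png',170,120,330,240,5)
im=grab_frame('wrist');cv2.imwrite('pics/q_wrist.png',im)
E
```

```text
time: 15.5
ee_pos: [0.5613, -0.0847, 0.0428]
tcp_rot: [179.9, 37.1, -179.2]
ft_force: [-0.4, 0.7, -0.4]
width: 0.274
{'time': np.float64(15.5), 'ee_pos': array([ 0.5613, -0.0847,  0.0428]), 'tcp_rot': array([ 179.9182,   37.1489, -179.1614]), 'joint_pos': array([ -17.3466,    1.3284,  113.9719,   21.7575,   30.8036, -123.5987]), 'ft_force': array([-0.4096,  0.7302, -0.3769]), 'width': np.float64(0.2737)}
```

View pics/q_side.png

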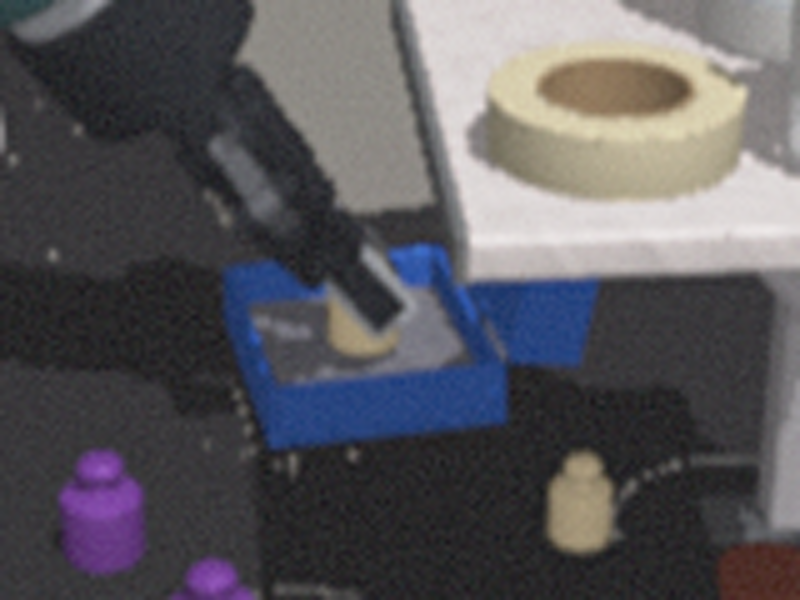

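View pics/q_wrist.png

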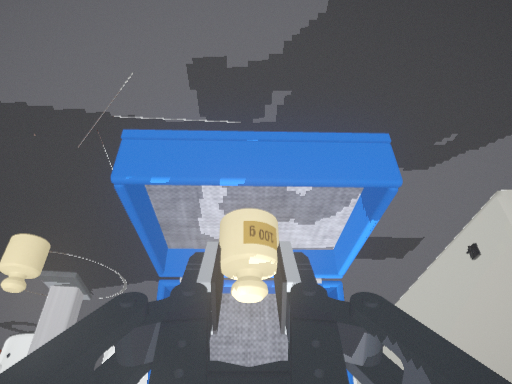

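```bash
python3 -m inch '[[1.2,0,1.6,0,0,0,-1],[2.1,0,2.8,0,0,0,-1],[2.1,0,2.8,0,0,0,-1]]';python3 -m inch '[[0.6,0,0.8,0,0,0,-1],[0.6,0,0.8,0,0,0,-1]]';python3 -m inch '[[0.6,0,0.8,0,0,0,-1],[0.6,0,0.8,0,0,0,-1]]'
```

```text
time: 15.9
ee_pos: [0.5611, -0.0844, 0.0388]
tcp_rot: [179.9, 37.1, -179.2]
ft_force: [-0.6, 0.3, 0.0]
width: 0.275
time: 16.1
ee_pos: [0.5612, -0.0845, 0.0379]
tcp_rot: [179.9, 37.1, -179.2]
ft_force: [-0.6, 0.6, -1.8]
width: 0.273
time: 16.3
ee_pos: [0.5615, -0.0845, 0.0374]
tcp_rot: [179.9, 37.2, -179.1]
ft_force: [-0.7, 0.8, 1.4]
width: 0.275
```

```bash
python3 -m inch '[[0.3,0,0.4,0,0,0,-1],[0.3,0,0.4,0,0,0,-0.4],[0.3,0,0.4,0,0,0,-0.3],[0.3,0,0.4,0,0,0,-0.2],[0.3,0,0.4,0,0,0,-0.1],[0.3,0,0.4,0,0,0,0],[0.3,0,0.4,0,0,0,0],[0.3,0,0.4,0,0,0,0]]'
python3 - <<'E'
from h import *
st()
im=grab_frame('side');crop(im,'pics/r_side.png',170,120,330,240,5)
im=grab_frame('wrist');cv2.imwrite('pics/r_wrist.png',im)
E
```

```text
time: 17.1
ee_pos: [0.5612, -0.0845, 0.0365]
tcp_rot: [179.9, 37.1, -179.2]
ft_force: [0.1, 0.1, -0.1]
width: 0.503
{'time': np.float64(17.1), 'ee_pos': array([ 0.5612, -0.0845,  0.0365]), 'tcp_rot': array([ 179.9077,   37.1146, -179.1514]), 'joint_pos': array([ -17.3249,    2.0932,  114.0797,   22.2827,   30.025 , -124.2079]), 'ft_force': array([ 0.1019,  0.1206, -0.1415]), 'width': np.float64(0.5031)}
```

View pics/r_side.png

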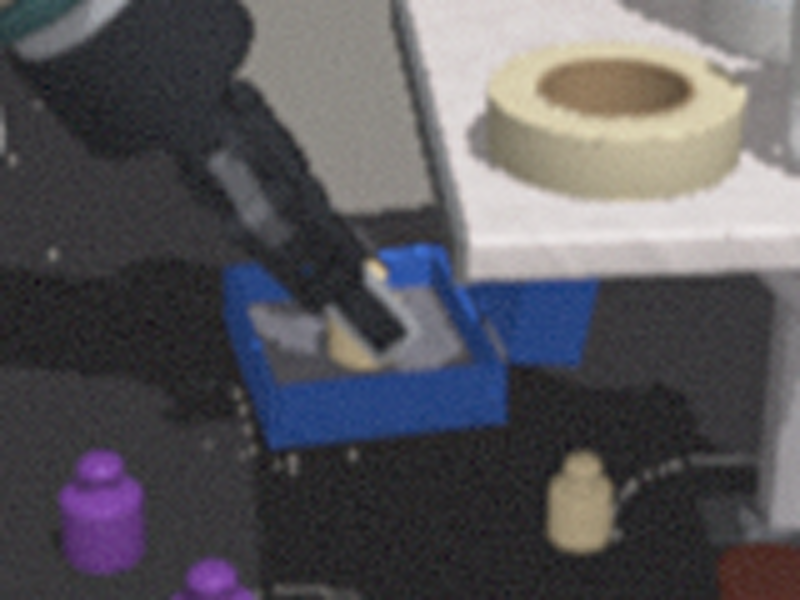

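View pics/r_wrist.png

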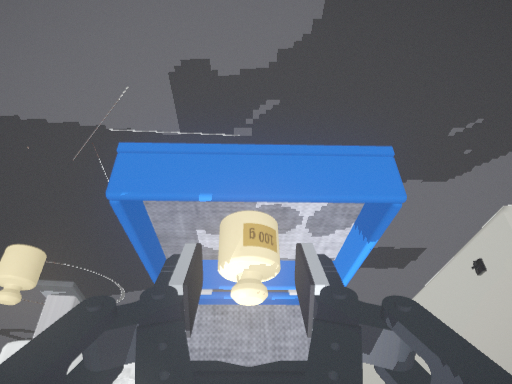

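```bash
python3 -m inch '[[0,0,-6,0,0,0,0],[0,0,-15,0,0,0,0],[0,0,-28,0,0,0,0],[0,0,-45,0,0,0,0],[0,0,-65,0,0,0,0],[0,0,-90,0,0,0,-0.5],[0,0,-120,0,0,0,-1],[0,0,-150,0,0,0,-1],[0,0,-160,0,0,0,-1],[0,0,-160,0,0,0,-1]]'
python3 - <<'E'
from h import *
st()
for n in('top','side'):
    im=grab_frame(n);cv2.imwrite(f'pics/s_{n}0.png',im)
crop('pics/s_top0.png','pics/s_top.png',150,130,310,250,5)
crop('pics/s_side0.png','pics/s_side.png',170,120,330,240,5)
R=Rt(37,1);n=-R[:,0];d=R[:,2];bar=np.array([.640,-.0845,.1445])
t=bar+.022*n-.006*d; pre=t-.08*d
print(t,pre,delta(pre,R))
E
```

```text
time: 18.2
ee_pos: [0.4648, -0.0866, 0.1664]
tcp_rot: [-180.0, 37.4, -179.1]
ft_force: [0.1, 0.3, -0.6]
width: 0.0
{'time': np.float64(18.2), 'ee_pos': array([ 0.4648, -0.0866,  0.1664]), 'tcp_rot': array([-179.9559,   37.3519, -179.1058]), 'joint_pos': array([ -22.8226,  -28.9186,  122.9844,   17.8961,   52.3569, -120.4035]), 'ft_force': array([ 0.0533,  0.2685, -0.6008]), 'width': np.float64(0.0004)}
[ 0.65395697 -0.08425638  0.16253174] [ 0.6058191  -0.08509663  0.22642258] (array([-150.3,   -1. ,   35.4]), array([-0. ,  0.1, -0.1]))
```

View pics/s_top.png

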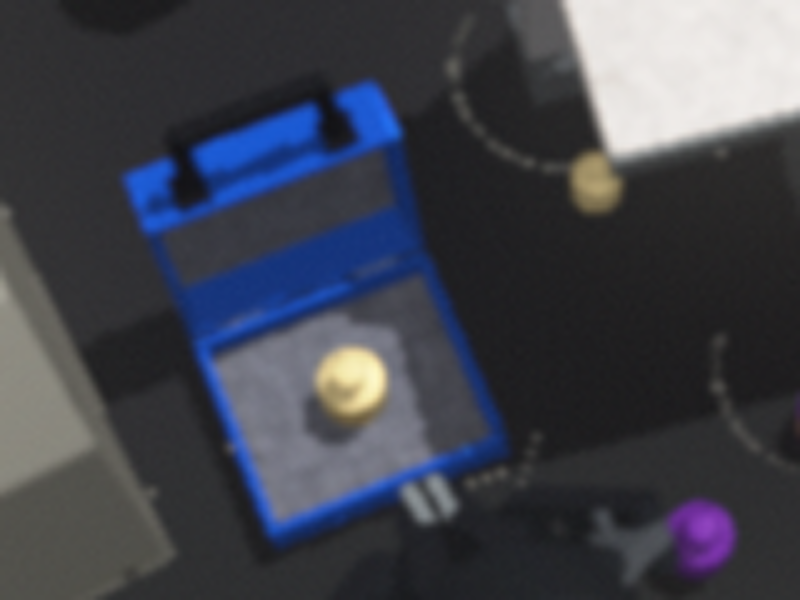

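View pics/s_side.png

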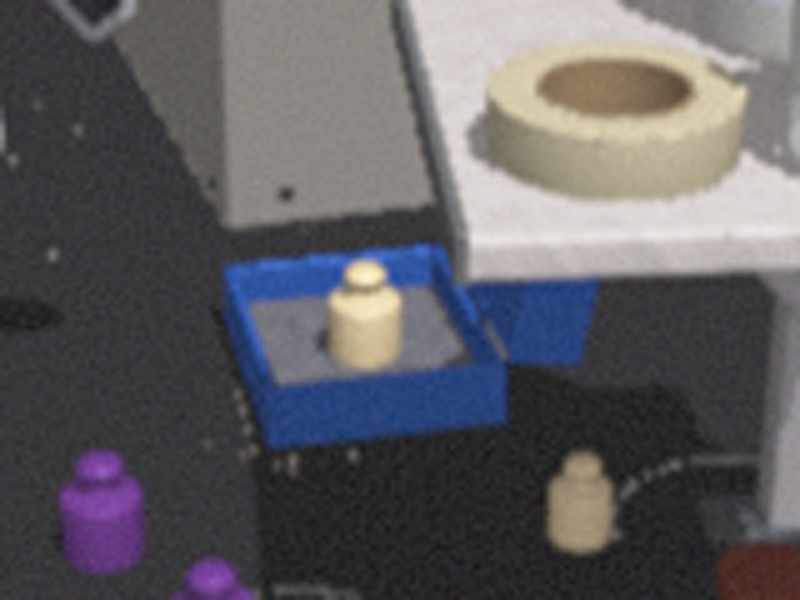

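```bash
python3 -m inch '[[-15,0,-5,0,0,0,-1],[-45,0,0,0,0,0,-1],[-80,-1,10,0,0,0,-1],[-115,-1,24,0,0,0,-1],[-140,-1,32,0,0,0,-1],[-150,-1,35,0,0,0,-1],[-150,-1,35,0,0,0,-1]]'
python3 - <<'E'
from h import *
st()
R=Rt(37,1);n=-R[:,0];d=R[:,2];bar=np.array([.640,-.0845,.1445])
t=bar+.022*n-.006*d
print(delta(t,R))
im=grab_frame('top');crop(im,'pics/t_top.png',150,100,310,220,5)
im=grab_frame('side');crop(im,'pics/t_side.png',200,60,360,180,5)
E
```

```text
time: 19.0
ee_pos: [0.6064, -0.0847, 0.2251]
tcp_rot: [179.9, 37.0, -179.1]
ft_force: [0.5, -0.4, -0.9]
width: 0.003
{'time': np.float64(19.0), 'ee_pos': array([ 0.6064, -0.0847,  0.2251]), 'tcp_rot': array([ 179.8584,   36.9976, -179.1334]), 'joint_pos': array([ -15.6704,   -5.8556,   97.8644,   12.5833,   52.8556, -111.0226]), 'ft_force': array([ 0.5313, -0.402 , -0.9131]), 'width': np.float64(0.0025)}
(array([-0.3, -0.5, 78.6]), array([ 0.1, -0. , -0.1]))
```

View pics/t_top.png

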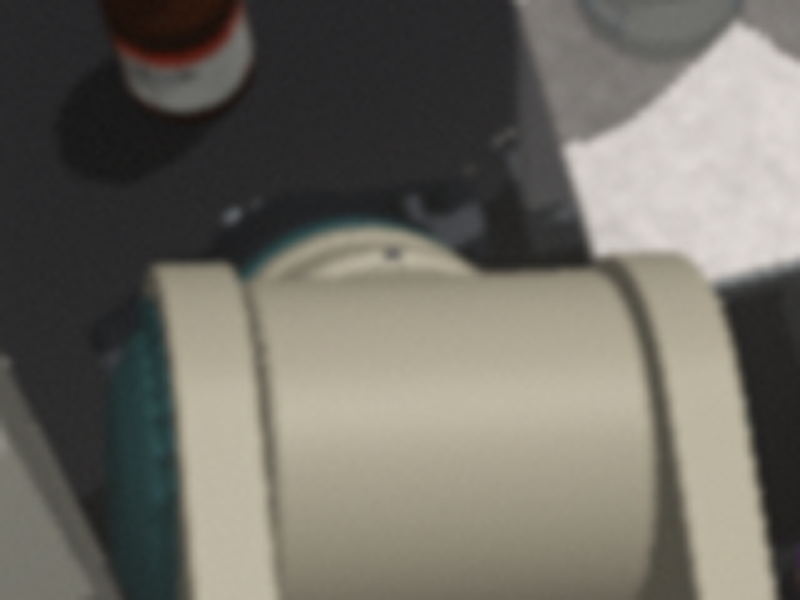

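```bash
python3 -m inch '[[-2,0,10,0,0,0,-1],[-2,0,25,0,0,0,-1],[-2,0,40,0,0,0,-1],[-2,0,52,0,0,0,-1],[-2,0,64,0,0,0,-1],[-2,0,74,0,0,0,-1],[-2,0,79,0,0,0,-1],[-2,0,79,0,0,0,-1]]'
python3 - <<'E'
from h import *
st()
im=grab_frame('top');crop(im,'pics/u_top.png',150,100,310,220,5)
im=grab_frame('side');crop(im,'pics/u_side.png',200,60,360,180,5)
im=grab_frame('wrist');cv2.imwrite('pics/u_wrist.png',im)
E
```

```text
time: 19.9
ee_pos: [0.6547, -0.0841, 0.164]
tcp_rot: [179.9, 37.1, -179.2]
ft_force: [0.8, 0.5, -0.3]
width: 0.004
{'time': np.float64(19.9), 'ee_pos': array([ 0.6547, -0.0841,  0.164 ]), 'tcp_rot': array([ 179.8863,   37.0544, -179.1592]), 'joint_pos': array([ -14.107 ,    5.0546,   94.2779,   12.7889,   45.3007, -111.1028]), 'ft_force': array([ 0.8009,  0.4772, -0.3402]), 'width': np.float64(0.0035)}
```

View pics/u_side.png

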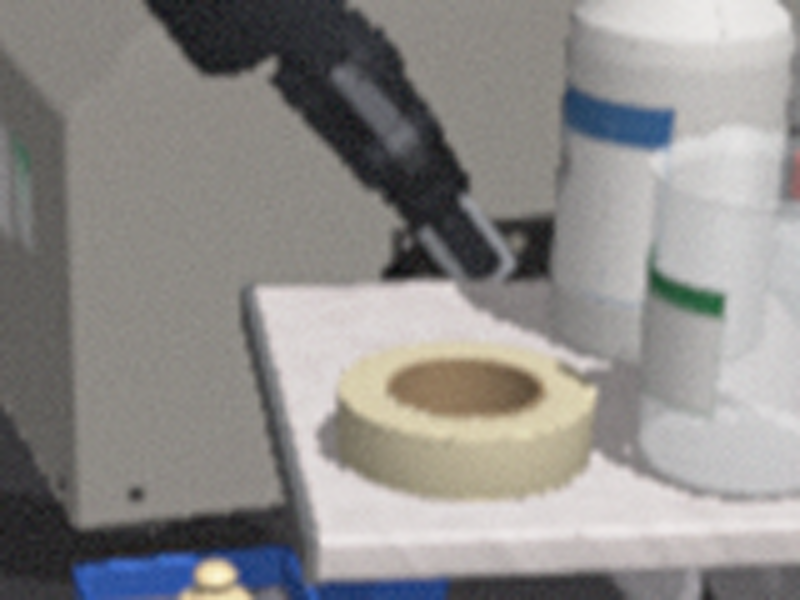

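View pics/u_wrist.png

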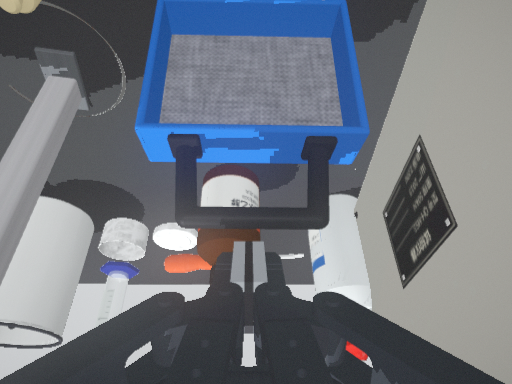

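```bash
python3 - <<'E'
from h import *
C=cam('wrist');s=robot.get_state();R=C[1]
Rt_=Ro.from_euler('xyz',s['tcp_rot'],degrees=True).as_matrix()
print(proj(C,[.640,-.0845,.1445]))
t=s['ee_pos']+Rt_@[0.011,0,.019];print('tip lower corner',t,proj(C,t))
t=s['ee_pos']+Rt_@[0.0,0,.019];print('tip ',t,proj(C,t))
o,d=ray(C,(252,216)); 
for x in(.630,.635,.64,.645): print(o+d*(x-o[0])/d[0])
# bar ends angle
def bar(t):
    t=np.radians(t);c,sn=np.cos(t),np.sin(t)
    return np.array([.6065-.124*c+.010*sn,-.0845,.0245+.124*sn+.010*c])
for a in(90,95,98,100.3): print(a,bar(a),proj(C,bar(a)))
E
```

```text
[247.50637436 213.35161498]
tip lower corner [ 0.65751506 -0.08419649  0.14378587] [247.70182054 232.46995108]
tip  [ 0.66627931 -0.08406574  0.15043198] [247.74678385 254.08607357]
[ 0.63       -0.08291523  0.15200783]
[ 0.635      -0.08277696  0.14889487]
[ 0.64       -0.08263869  0.14578191]
[ 0.645      -0.08250042  0.14266896]
90 [ 0.6165 -0.0845  0.1485] [248.31696212 187.29178101]
95 [ 0.62726926 -0.0845      0.14715659] [247.91306208 201.35850235]
98 [ 0.63366015 -0.0845      0.14590151] [247.70003305 207.80665151]
100.3 [ 0.63851033 -0.0845      0.14471372] [247.55040927 211.85454382]
```

```bash
python3 - <<'E'
from h import *
s=robot.get_state();R0=Ro.from_euler('xyz',s['tcp_rot'],degrees=True).as_matrix();p0=s['ee_pos']
n=-R0[:,0];d=R0[:,2]
def bar(t):
    t=np.radians(t);c,sn=np.cos(t),np.sin(t)
    return np.array([.607-.124*c+.010*sn,-.0840,.0245+.124*sn+.010*c])
prev=None
for t in [100]+list(range(95,-1,-5)):
    p=bar(t)+14.5*n/1000-3*d/1000
    print(t,np.round(p,3),np.round(R0.T@(p-p0)*1000,0))
E
```

```text
100 [ 0.648 -0.084  0.156] [11.  0.  4.]
95 [ 0.638 -0.084  0.158] [18.  1. -5.]
90 [ 0.627 -0.084  0.16 ] [ 26.   1. -12.]
85 [ 0.616 -0.084  0.16 ] [ 34.   1. -19.]
80 [ 0.605 -0.084  0.16 ] [ 43.   1. -25.]
75 [ 0.594 -0.084  0.158] [ 53.   1. -31.]
70 [ 0.584 -0.084  0.156] [ 63.   2. -35.]
65 [ 0.573 -0.084  0.152] [ 73.   2. -39.]
60 [ 0.563 -0.084  0.148] [ 83.   2. -41.]
55 [ 0.554 -0.084  0.143] [ 94.   2. -43.]
50 [ 0.545 -0.084  0.137] [105.   2. -44.]
45 [ 0.536 -0.084  0.13 ] [116.   2. -44.]
40 [ 0.528 -0.084  0.123] [127.   2. -43.]
35 [ 0.521 -0.084  0.115] [137.   2. -41.]
30 [ 0.514 -0.084  0.106] [148.   3. -38.]
25 [ 0.509 -0.084  0.097] [158.   3. -34.]
20 [ 0.504 -0.084  0.087] [168.   3. -29.]
15 [ 0.5   -0.084  0.077] [177.   3. -24.]
10 [ 0.496 -0.084  0.067] [186.   3. -17.]
5 [ 0.494 -0.084  0.056] [194.   3. -10.]
0 [ 0.493 -0.084  0.046] [202.   3.  -2.]
```

```bash
python3 -m inch '[[2,0,4,0,0,0,-1],[7,0,4,0,0,0,-1],[11,0,3,0,0,0,-1],[15,0,-1,0,0,0,-1],[18,0,-5,0,0,0,-1],[22,0,-9,0,0,0,-1],[26,1,-12,0,0,0,-1],[30,1,-16,0,0,0,-1],[34,1,-19,0,0,0,-1],[39,1,-22,0,0,0,-1],[43,1,-25,0,0,0,-1],[43,1,-25,0,0,0,-1]]'
python3 - <<'E'
from h import *
st()
im=grab_frame('wrist');cv2.imwrite('pics/v_wrist.png',im)
E
```

```text
time: 21.25
ee_pos: [0.6045, -0.084, 0.1584]
tcp_rot: [179.9, 37.1, -179.2]
ft_force: [1.0, -0.1, 2.0]
width: -0.002
{'time': np.float64(21.25), 'ee_pos': array([ 0.6045, -0.084 ,  0.1584]), 'tcp_rot': array([ 179.9065,   37.0565, -179.1612]), 'joint_pos': array([ -15.6285,   -2.5688,  102.7059,   14.1461,   44.8573, -113.4066]), 'ft_force': array([ 0.9914, -0.1231,  1.9675]), 'width': np.float64(-0.002)}
```

View pics/v_wrist.png

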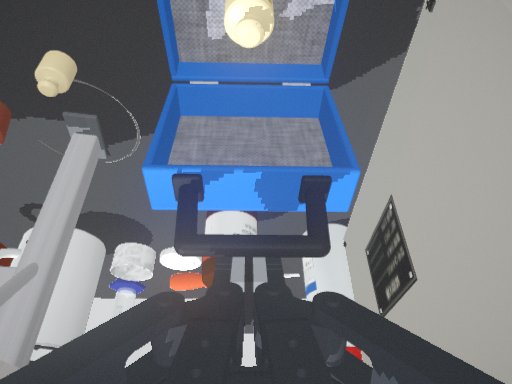

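```bash
python3 -m inch '[[5,0,-3,0,0,0,-1],[10,0,-6,0,0,0,-1],[15,0,-8,0,0,0,-1],[20,1,-10,0,0,0,-1],[25,1,-12,0,0,0,-1],[30,1,-14,0,0,0,-1],[35,1,-15,0,0,0,-1],[40,1,-16,0,0,0,-1],[46,1,-17,0,0,0,-1],[51,1,-18,0,0,0,-1],[57,1,-19,0,0,0,-1],[62,1,-19,0,0,0,-1]]'
python3 -m inch '[[6,0,0,0,0,0,-1],[11,0,0,0,0,0,-1],[17,0,0,0,0,0,-1],[22,0,1,0,0,0,-1],[27,0,2,0,0,0,-1],[32,0,3,0,0,0,-1],[38,1,5,0,0,0,-1],[43,1,6,0,0,0,-1],[48,1,8,0,0,0,-1],[53,1,10,0,0,0,-1],[58,1,12,0,0,0,-1],[63,1,15,0,0,0,-1]]'
python3 - <<'E'
from h import *
st()
im=grab_frame('side');crop(im,'pics/w_side.png',150,90,310,210,5)
E
```

```text
time: 22.5
ee_pos: [0.5439, -0.0839, 0.1363]
tcp_rot: [179.9, 37.1, -179.2]
ft_force: [0.3, -0.0, 1.1]
width: -0.001
time: 23.7
ee_pos: [0.503, -0.0835, 0.0863]
tcp_rot: [179.9, 37.1, -179.1]
ft_force: [0.4, -1.2, 0.0]
width: -0.002
{'time': np.float64(23.7), 'ee_pos': array([ 0.503 , -0.0835,  0.0863]), 'tcp_rot': array([ 179.9151,   37.1287, -179.1485]), 'joint_pos': array([ -19.9693,  -13.9568,  121.9307,   20.2781,   38.5392, -122.9914]), 'ft_force': array([ 0.3713, -1.2033,  0.0344]), 'width': np.float64(-0.0016)}
```

View pics/w_side.png

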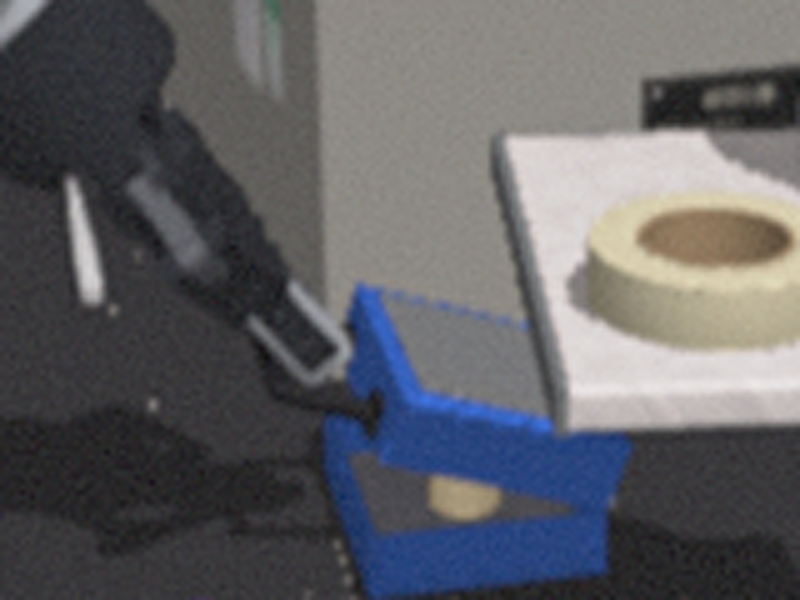

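```bash
python3 -m inch '[[5,0,2,0,0,0,-1],[9,0,5,0,0,0,-1],[14,0,8,0,0,0,-1],[18,0,12,0,0,0,-1],[22,0,15,0,0,0,-1],[26,0,19,0,0,0,-1],[30,0,23,0,0,0,-1],[34,0,27,0,0,0,-1],[34,0,27,0,0,0,-1]]'
python3 -m inch '[[1.2,0,1.6,0,0,0,-1],[2.4,0,3.2,0,0,0,-1],[2.4,0,3.2,0,0,0,-1]]'
python3 - <<'E'
from h import *
st()
im=grab_frame('side');crop(im,'pics/x_side.png',150,110,310,230,5)
E
```

```text
time: 24.65
ee_pos: [0.4934, -0.084, 0.0454]
tcp_rot: [180.0, 37.3, -179.2]
ft_force: [5.3, 0.2, 1.1]
width: -0.002
time: 24.95
ee_pos: [0.4948, -0.0844, 0.0434]
tcp_rot: [-180.0, 37.5, -179.1]
ft_force: [5.2, 0.7, 8.4]
width: 0.003
{'time': np.float64(24.95), 'ee_pos': array([ 0.4948, -0.0844,  0.0434]), 'tcp_rot': array([-179.9567,   37.4989, -179.1256]), 'joint_pos': array([ -20.5734,  -10.148 ,  124.7347,   24.5582,   32.2673, -128.4341]), 'ft_force': array([5.1781, 0.7048, 8.4343]), 'width': np.float64(0.0032)}
```

View pics/x_side.png

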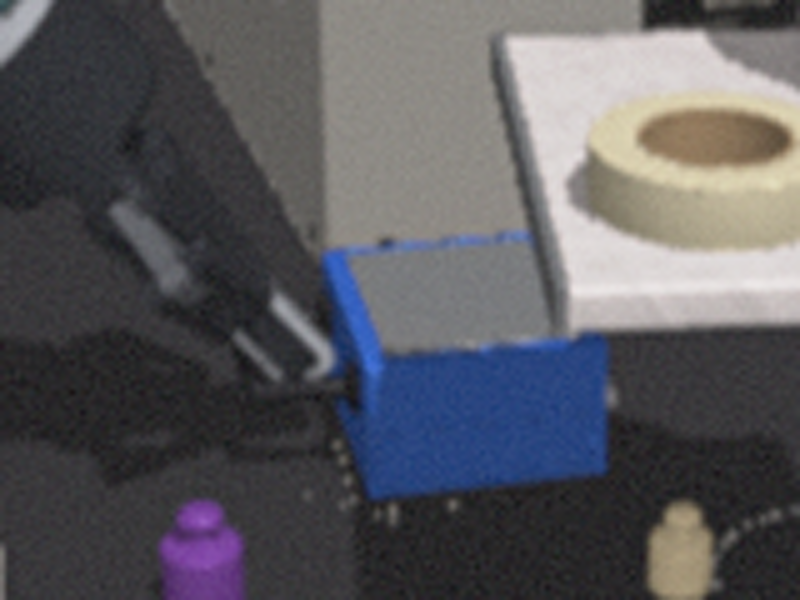

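```bash
python3 -m inch '[[1,0,0.8,0,0,0,-1],[1.5,0,1,0,0,0,-1],[1.5,0,1,0,0,0,-1]]'
python3 -m inch '[[-3,0,-4,0,0,0,-1],[-6,0,-10,0,0,0,-1],[-7,0,-25,0,0,0,-1],[-7,0,-45,0,0,0,-1],[-10,0,-70,0,0,0,-1],[-30,0,-100,0,0,0,-1],[-50,0,-120,0,0,0,-1],[-50,0,-120,0,0,0,-1]]'
python3 - <<'E'
from h import *
st()
im=grab_frame('side');cv2.imwrite('pics/y_side0.png',im);crop(im,'pics/y_side.png',150,110,310,230,5)
im=grab_frame('top');cv2.imwrite('pics/y_top0.png',im);crop(im,'pics/y_top.png',170,130,330,250,5)
E
```

```text
time: 25.3
ee_pos: [0.495, -0.0846, 0.0429]
tcp_rot: [-179.9, 37.6, -179.1]
ft_force: [3.2, 1.5, 12.0]
width: 0.003
time: 26.1
ee_pos: [0.4606, -0.0849, 0.1693]
tcp_rot: [-179.9, 37.5, -179.0]
ft_force: [0.6, -0.6, 0.2]
width: -0.001
{'time': np.float64(26.1), 'ee_pos': array([ 0.4606, -0.0849,  0.1693]), 'tcp_rot': array([-179.8808,   37.4915, -179.0377]), 'joint_pos': array([ -22.8517,  -30.2067,  123.5102,   17.7892,   52.9537, -120.2298]), 'ft_force': array([ 0.6452, -0.6293,  0.1699]), 'width': np.float64(-0.0011)}
```

View pics/y_side.png

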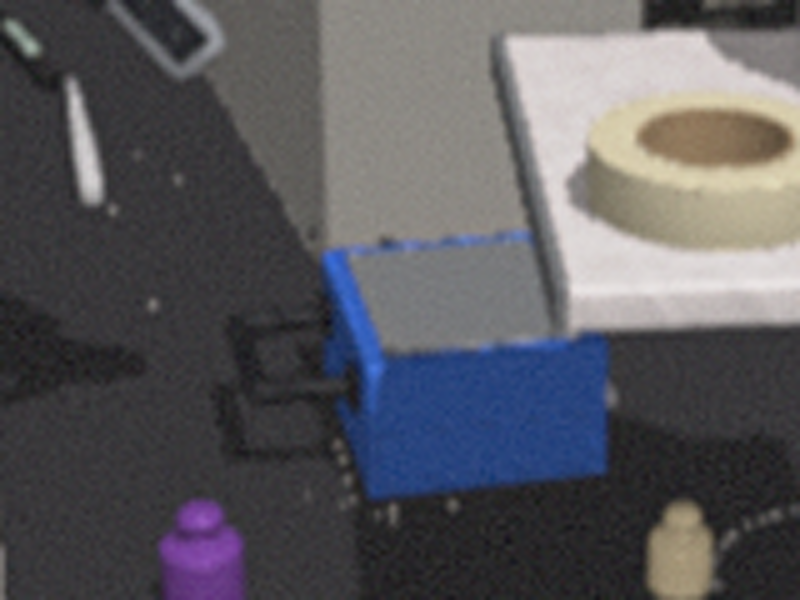

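View pics/y_top.png

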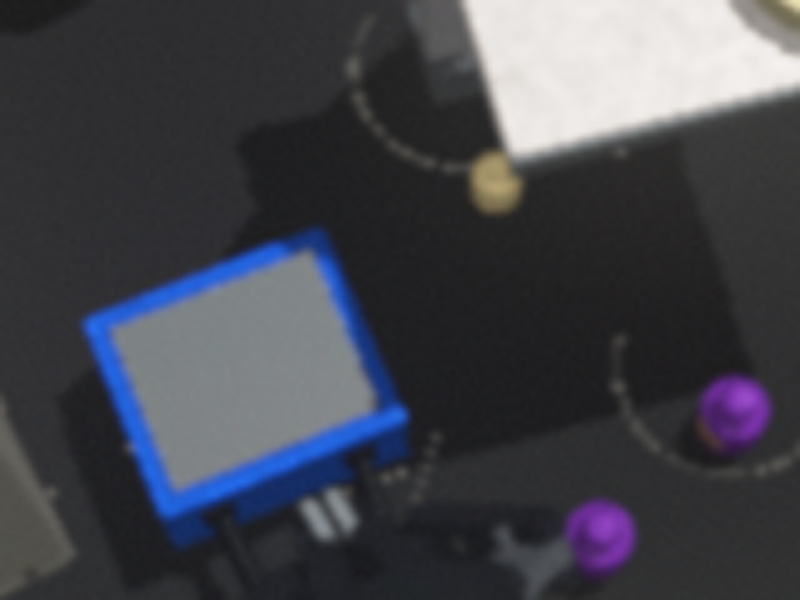

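```bash
python3 - <<'E'
from h import *
a=cv2.imread('pics/a_side.png');b=cv2.imread('pics/y_side0.png')
A=a[145:215,185:280];B=b[145:215,185:280]
v=np.hstack([cv2.resize(x,None,fx=4,fy=4,interpolation=cv2.INTER_CUBIC) for x in(A,B)])
v=cv2.convertScaleAbs(v,alpha=1.8,beta=10)
cv2.imwrite('pics/z.png',v)
f=lambda x:cv2.inRange(cv2.cvtColor(x,cv2.COLOR_BGR2HSV),(105,150,60),(125,255,255))
for n,x in(('a',a),('b',b)):
    m=f(x)[140:220,200:290];print(n,cv2.boundingRect(m),m.sum()//255)
g=lambda x:cv2.cvtColor(x,cv2.COLOR_BGR2GRAY).astype(np.float32)
print(cv2.phaseCorrelate(g(a[155:185,215:260]),g(b[155:185,215:260])))
print(cv2.phaseCorrelate(g(a[165:198,194:225]),g(b[165:198,194:225])))
E
```

```text
a (15, 20, 57, 50) 1490
b (15, 20, 56, 50) 1495
((0.4795078772300414, -0.008221738605534767), 0.9944692440386171)
((0.051299930914828096, 0.16235678968227063), 1.032180216577318)
```

View pics/z.png

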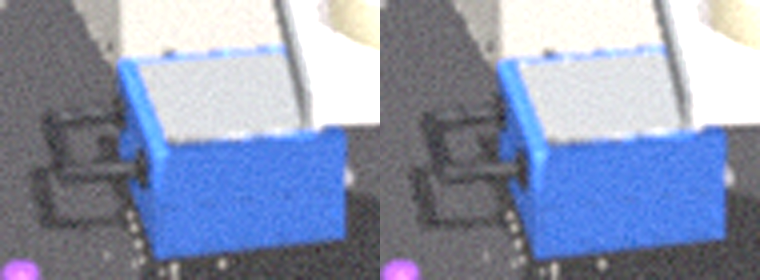

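```bash
python3 -m inch '[[0,0,-20,0,0,0,-1],[0,0,-20,0,0,0,-1],[0,0,-20,0,0,0,-1]]'; python3 - <<'E'
from h import *
st(); print(robot.close_job())
E
```

```text
time: 26.5
ee_pos: [0.4469, -0.0844, 0.1793]
tcp_rot: [179.9, 37.0, -179.2]
ft_force: [0.2, 0.5, 0.5]
width: 0.001
{'time': np.float64(26.5), 'ee_pos': array([ 0.4469, -0.0844,  0.1793]), 'tcp_rot': array([ 179.8714,   37.0352, -179.1887]), 'joint_pos': array([ -23.7762,  -33.4616,  124.2327,   17.7173,   56.1203, -120.1749]), 'ft_force': array([0.2013, 0.4538, 0.482 ]), 'width': np.float64(0.001)}
the job is handed in; nothing more can be done
None
```

The larger brass weight is in the case, the lid is closed, and the job is handed in at 26.5 s of the 72 s allowed. I pushed the lid open to its stop by the handle, picked the weight out from under the shelf with the tool tilted, and stood it mid-case. I then dragged the handle over and pressed the lid shut.

**Last checks:**
- **Lid open:** it met the stop at about 18 N, and the handle then measured within 1–3 mm of where a fully open lid puts it.
- **Weight:** it stood upright on the lining near the centre of the case after release. I could not see it once the lid was closed.
- **Lid closed:** pressing with about 12 N moved it less than 1 mm further. The side view matches the starting picture to within half a pixel, with no gap visible.
- **Small weight:** it is at the same pixel as at the start, and the look-alike weights still in view had not moved.
- **Robot:** it is clear of everything, with the wrist force reading about zero.

No check failed. One small disagreement was that the early handle height came out about 2 mm above the shut value, so the lid may have started very slightly ajar.

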